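# Swap the blank cover for filter frames and latch the deck

### The job

Open the drain deck's latch by lifting the collar on its lever and pushing the lever away through the gate as far as it goes. Unhook the solid blank cover that sits in one bay (raise its far end, draw the tongue out) and lay it flat in the small tray, grip upward; then fit every mesh filter frame lying on the worktop into a bay of its own: hook its tongue under the retaining lip and turn the other end down until it lies flat in the bay. When all are in, lift the collar again, bring the lever all the way back so that the latch bar covers the frames with the collar dropped home, and leave the torch where it is.

Things in the scene. Friction and masses are not known exactly. Their poses are not given: they have to be found in the camera images.
- deck: fixed grey drain deck, 166 mm (its x) by 268 mm (its y), with a lever unit at its +y side. Origin on the worktop, x away from the robot, y left, z up. Three bays lie side by side, floors at z = 12 mm, each 76 mm wide between fins 9 mm high. The wall at their near end has its inner face at x = -60 mm; a lip overhangs there, a stop ends them at the far side, a latch bar runs above the stop
- lip_edge (a point): middle of the lower free edge of the steel retaining lip, 13 mm above the bay floors, at x = -46 mm in the deck's frame; axes as the deck's. The lip is 4 mm thick and runs across all bays, so 14 mm lie under it up to the near wall
- far_stop (a point): middle of the top edge of the far stop's face, 7 mm above the bay floors, at x = +46 mm in the deck's frame; axes as the deck's. Wall to stop is 106 mm, lip edge to stop 92 mm: a frame has 6 mm of play but goes in only tilted, tongue first
- latch_edge (a point): middle of the lower near edge of the steel latch bar (5 mm thick, 250 mm long), 9 mm above the bay floors; at x = +32 mm in the deck's frame when locked (over the frames' far ends), +48 mm when open. The lever drives it
- bay_1 (a point): floor of the right-hand bay: where a seated frame's origin lies (play 3 mm each way); axes as the deck's. Tongue toward the robot (-x)
- bay_2 (a point): the same for the middle bay
- bay_3 (a point): the same for the left-hand bay
- frame_1: loose grey filter frame with mesh, 120 g, one of up to three alike (may be absent), at first flat on the worktop left of the deck. 100 mm (its x) by 70 mm (y), 6 mm thick; its -x end is a tongue: the last 16 mm, 56 mm wide, 4 mm thick. Over the origin stands a black blade grip 12 mm thick (x), 50 mm long (y), top 50 mm above the underside. Origin: centre of the underside
- frame_2: loose grey filter frame with mesh, 120 g, one of up to three alike (may be absent), at first flat on the worktop left of the deck. 100 mm (its x) by 70 mm (y), 6 mm thick; its -x end is a tongue: the last 16 mm, 56 mm wide, 4 mm thick. Over the origin stands a black blade grip 12 mm thick (x), 50 mm long (y), top 50 mm above the underside. Origin: centre of the underside
- frame_3: loose grey filter frame with mesh, 120 g, one of up to three alike (may be absent), at first flat on the worktop left of the deck. 100 mm (its x) by 70 mm (y), 6 mm thick; its -x end is a tongue: the last 16 mm, 56 mm wide, 4 mm thick. Over the origin stands a black blade grip 12 mm thick (x), 50 mm long (y), top 50 mm above the underside. Origin: centre of the underside
- frame_1_tongue (a point): tip of frame_1's tongue: middle of its lower edge, 50 mm from the origin along the frame's -x; axes as the frame's
- frame_2_tongue (a point): the same for frame_2
- frame_3_tongue (a point): the same for frame_3
- lever (a joint): angle of the latch lever about the deck's y axis through point lever_pivot: 0 = locked, leaning 0.35 rad toward the robot; 0.70 = fully open, leaning 0.35 rad away. It stays where it is left; 2 N at the collar moves it. A fixed gate tooth blocks it from about 0.18 to 0.52 unless the collar is lifted
- lever_pivot (a point): pivot of the lever, axes as the deck's. The lever is a 12 mm round rod with a small black cap whose top is 112 mm from the pivot
- collar (a joint): lift of the lockout collar along the lever, 0 = down, 14 mm = fully up; a spring pulls it down (4 N at the bottom, 7 N at the top). It must be lifted by at least 9.5 mm to pass the gate, and drops back on either side. The gate stands 21 to 29 mm from the lever at its +y side
- collar_grip (a point): centre of the collar, a black square block with ribs on the lever below its cap, 28 x 28 mm and 26 mm along the lever, 77 mm from the pivot when down; sides parallel to the deck's x and y, z along the lever; grip it across x or y
- cover_1: loose solid blank cover seated at the start in bay_1 (only one of the three covers is there, the others read None): plain aluminium plate, no mesh, of the same outline, size, weight, grip and origin as a filter frame; tongue at its -x
- cover_2: loose solid blank cover seated at the start in bay_2 (only one of the three covers is there, the others read None): plain aluminium plate, no mesh, of the same outline, size, weight, grip and origin as a filter frame; tongue at its -x
- cover_3: loose solid blank cover seated at the start in bay_3 (only one of the three covers is there, the others read None): plain aluminium plate, no mesh, of the same outline, size, weight, grip and origin as a filter frame; tongue at its -x
- tray_in (a point): centre of the floor (4 mm above the worktop) of a fixed open grey tray in front of the robot, inside 130 mm (its x) by 100 mm (its y), walls 4 mm thick and 16 mm high over the worktop; x and y as said, z up. Its long side runs about across (the robot's y)
- uv_torch: loose black torch lying down, 109 x 36 x 31 mm, to be left alone; origin: centre of the underside

How it is judged:
By the outcome, as a careful person would: the job done as asked, in the order asked, and still so for the second after the job is handed in, with the robot touching nothing.
Of frame_1, frame_2, frame_3 only 2 to 3 are there at a start; the rules pass over those that are not, and their reading is None.
Of cover_1, cover_2, cover_3 only 1 to 1 are there at a start; the rules pass over those that are not, and their reading is None.
At some moment in a run one of frame_1, frame_2, frame_3 may be knocked a few centimetres aside while the robot is not near it.
Once in a run the grip may slacken for a moment while it holds something.
It also fails if it takes over 210 s, if anything falls off the work surface, if the arm or the gripper's body presses on something with over 40 N, if the wrist force passes 120 N, or if a joint passes its speed limit or range.

### The arm

A 6-joint arm with a two-finger parallel gripper is mounted at the origin on the work surface; the furniture and walls round the work are solid. World frame = base frame: x ahead of the robot, y to its left, z up, the work surface at z = 0. Lengths are in m, angles in rad, forces in N, time in s.
With the tool pointing down it reaches from about 0.375 to 0.975 m from the base axis. Payload 3.8 kg.
Tool frame: the origin (TCP) lies between the finger pads; the fingertips stand 8 mm ahead of it and the grasp point (between the pads) lies 11 mm behind it (env.tips_ahead is the distance from the TCP to the fingertips, in m); z points along the fingers, y is the line along which they close (so a half turn about z gives the same grasp; the last joint's range is limited). The gripper opens to 88 mm and grips with 3 to 60 N. Pads are 18 mm wide; open, the fingers measure 123 mm over their backs; the gripper's body (75 mm by 187 mm) begins 45 mm behind the grasp point.
Start: joints at [-0.037, 0.264, 1.604, -0, 1.274, -0.037], TCP at [0.675, -0, 0.247] pointing down, gripper open.
Joint ranges: [-2.63, 2.63], [-0.94, 2.18], [0.31, 2.57], [-1.31, 4.45], [0, 2.66], [-2.55, 2.55]. Speed limits (rad/s): [2.57, 2.57, 3.14, 3.14, 3.14, 3.14].

### API

Orientations are given as a unit quaternion [w, x, y, z].
In Python, from bench import telemetry, snapshot, workorder, env gives the robot as it stands. The module is installed in compiled form; this text tells all that it offers.
- The arm moves only by the tool step_arm, never from a script. Its argument "increments" is one flat list of numbers, 5 for each row, row after row: the opening, from 0 (shut) to 1 (fully open), then the shift along the tool's x, y, z each as a share of 0.04 m, from -1 to 1, then the turn about the tool's z as a share of pi rad, from -1 to 1. In form: [fingers, tx, ty, tz, roll, fingers, tx, ty, tz, roll, ...]. A call has 1 to 12 rows; each row shifts and turns the commanded pose from where the row before left it, along the tool's axes as they then stand; what a row does not reach is not made up. A row lasts 1/12 s, in which the tool goes at most 41.7 mm and 7.16 degrees, less where a joint would pass 70% of its speed; a pose out of reach is approached as far as the arm can. A call with a number of a shift or a turn outside -1 to 1 is refused whole. A call with a gripper value outside its range is refused whole. The fingers move at their own pace and stop on an object; the grip force is fixed at half the most. Time passes only in rows, so rows that do not move let the fingers close. It gives the time, the measured TCP pose, the force, the opening and the grip force at its end, in the units of the state.
- telemetry.state(): the state, without advancing time (a new reading comes with each control period).
- snapshot(name): name is "scene" or "side" or "wrist"; returns a dict with "color" (400x640x3 uint8, blue, green, red), "z_map" (400x640 float32, m along the optical axis (not along the pixel's ray), 0 where there is no reading), "fovy" (degrees; the focal length in pixels is half the picture's height over the tangent of half this angle, whatever the lens; pixels are square), "cx", "cy" (the principal point, pixels), "rvec" (rotation vector, rad) and "tvec" (3), from world to camera coordinates, as OpenCV has them; the wrist camera has in their place "tool_from_camera" (4x4, takes a point from camera to tool coordinates, whose origin is the TCP and whose axes are the flange's). Camera axes: x right, y down, z forward; pixel columns grow to the right and rows downward; lengths in m; the calibration is good to about 2 mm. The wrist camera is an equidistant fisheye: a pixel r from the principal point sees the ray r / f radians off the axis. A picture is of the moment at which its call begins: read the wrist's pose just before it.
- workorder.finish_job(): hands the job in; it is judged then, once.
The state is a dict: "t": time; "q": joint angles; "joint_velocities": joint speeds; "joint_efforts": joint torques, N m; "position": TCP position; "orientation": TCP orientation; "force": force on the tool from outside, world axes, zero at the start; "moment": the same for the moment, N m; "opening": opening from 0.0 (shut) to 1.0 (fully open); "finger_force": force on a finger pad.
Only numpy, scipy, OpenCV 4.12 (cv2) and the standard library are available. Lean on these libraries where they do the work, as an engineer would, in place of code of your own. Each camera call takes 0.05 s, during which the arm holds its last target. There are 200 camera calls.

## Working session

There is one attempt and no reset: what is moved stays moved. The work goes in short steps, Python scripts to look and compute and a tool call to move; the robot and the scene stay as the last step left them, time stands still between calls to the robot, and variables do not carry over. Pictures are saved under pics/ and viewed, at most 14 in all, crops included, and the job is handed in when it is done.

Besides the shell and the picture viewer there is one more tool, called after ">>>" by a JSON object that holds its "name" and its "arguments". step_arm: Moves the arm, as the interface text tells. Its arguments: {"type":"object","properties":{"increments":{"type":"array"}},"required":["increments"]}

```bash
mkdir -p pics; ls
cat > h.py <<'E'
import numpy as np, cv2
from bench import telemetry, snapshot, workorder, env
from scipy.spatial.transform import Rotation as R
def cam(n):
    s=telemetry.state(); d=snapshot(n); d['name']=n; d['s']=s
    d['f']=200/np.tan(np.radians(d['fovy'])/2)
    if n=='wrist':
        q=s['orientation']; T=np.eye(4); T[:3,:3]=R.from_quat([q[1],q[2],q[3],q[0]]).as_matrix(); T[:3,3]=s['position']
        W=T@np.array(d['tool_from_camera'])
    else:
        Rm=cv2.Rodrigues(np.array(d['rvec'],float))[0]; W=np.eye(4); W[:3,:3]=Rm.T; W[:3,3]=-Rm.T@np.array(d['tvec'],float).ravel()
    d['W']=W; return d
def rays(d,uv):
    uv=np.atleast_2d(np.array(uv,float)); x=(uv[:,0]-d['cx'])/d['f']; y=(uv[:,1]-d['cy'])/d['f']
    if d['name']=='wrist':
        r=np.hypot(x,y)+1e-9; c=np.stack([x/r*np.sin(r),y/r*np.sin(r),np.cos(r)],1)
    else: c=np.stack([x,y,np.ones_like(x)],1)
    return c@d['W'][:3,:3].T, d['W'][:3,3], c
def plane(d,uv,z):
    r,o,_=rays(d,uv); return o+r*((z-o[2])/r[:,2])[:,None]
def depth(d,uv):
    uv=np.atleast_2d(np.array(uv)).astype(int); r,o,c=rays(d,uv); zz=d['z_map'][uv[:,1],uv[:,0]]
    return o+r*(zz/c[:,2])[:,None]
def cloud(d):
    v,u=np.mgrid[0:400,0:640]; p=depth(d,np.stack([u.ravel(),v.ravel()],1)); p[d['z_map'].ravel()==0]=np.nan
    return p.reshape(400,640,3)
def project(d,P):
    P=np.atleast_2d(P); c=(P-d['W'][:3,3])@d['W'][:3,:3]
    if d['name']=='wrist':
        r=np.hypot(c[:,0],c[:,1])+1e-12; k=np.arctan2(r,c[:,2])/r; x=c[:,0]*k;y=c[:,1]*k
    else: x=c[:,0]/c[:,2]; y=c[:,1]/c[:,2]
    return np.stack([x*d['f']+d['cx'],y*d['f']+d['cy']],1)
E
python3 - <<'E'
from h import *
print(telemetry.state())
for n in ['scene','side','wrist']:
    d=cam(n); cv2.imwrite(f'pics/{n}0.png',d['color']); print(n,d['fovy'],d['cx'],d['cy'],d['W'].round(3).tolist())
    import pickle; pickle.dump(d,open(f'{n}0.pkl','wb'))
E
```

```text
pics
{'t': 0.0, 'q': array([-3.69054884e-02,  2.64755953e-01,  1.60536147e+00,  1.94930722e-05,
        1.27369556e+00, -3.68708907e-02]), 'joint_velocities': array([-0.00057261, -0.00043606,  0.00184226, -0.00085456,  0.00047526,
        0.00084206]), 'joint_efforts': array([-9.59501231e-04, -5.02113855e+01, -3.56871557e+01,  7.25938403e-02,
        2.92220683e-02, -1.93505334e-04]), 'position': array([6.74311486e-01, 2.60650260e-05, 2.45392863e-01]), 'orientation': array([-0.00081976,  0.7071206 ,  0.70709209, -0.00074869]), 'force': array([0.41893944, 0.0697961 , 0.29272757]), 'moment': array([ 0.01796093,  0.03222256, -0.02574661]), 'finger_force': 0.0, 'opening': 1.006185970035713}
scene 56.24380031700981 323.09362091621614 197.77432549927647 [[-0.879, -0.32, 0.353, 0.198], [-0.476, 0.581, -0.66, 0.702], [0.006, -0.748, -0.663, 0.659], [0.0, 0.0, 0.0, 1.0]]
side 46.966461191747854 321.95016582981907 199.9995488717609 [[-0.912, 0.354, -0.209, 0.71], [0.411, 0.8, -0.436, 0.574], [0.012, -0.484, -0.875, 0.975], [0.0, 0.0, 0.0, 1.0]]
wrist 65.70646984690485 317.94188411021463 191.21088264611137 [[1.0, 0.002, -0.002, 0.675], [0.001, -0.966, -0.257, 0.066], [-0.003, 0.257, -0.966, 0.383], [0.0, 0.0, 0.0, 1.0]]
```

View pics/scene0.png

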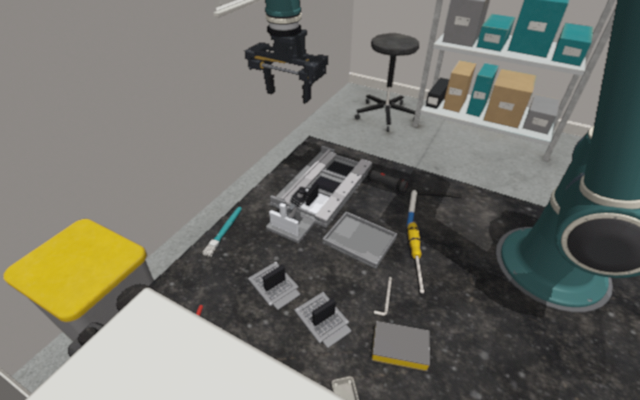

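View pics/side0.png

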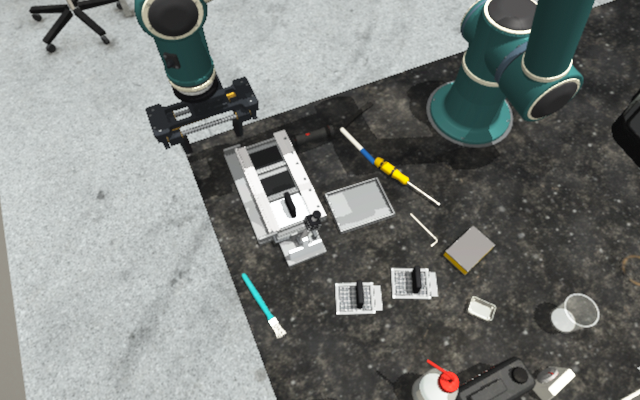

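View pics/wrist0.png

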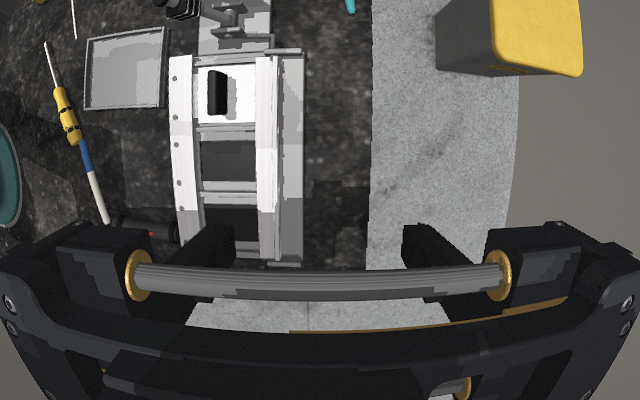

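Run:
```python
from h import *
import pickle
w=pickle.load(open('wrist0.pkl','rb')); s=pickle.load(open('side0.pkl','rb'))
np.set_printoptions(precision=4,suppress=True)
print('wrist')
for n,p in dict(lipTL=(172,60),lipTR=(190,60),lipBL=(181,235),barT=(263,70),barB=(270,250),cover=(243,90),blade=(217,75),fin1=(228,125),fin2=(228,189),bay2=(225,158),bay1=(228,225),plateT=(235,40),knob=(228,20),k2=(183,8),torch=(150,230),trayc=(125,70)).items(): print(n,depth(w,p))
print('side')
for n,p in dict(f1=(345,305),f1b=(358,285),f1t=(376,297),f2=(402,285),f2b=(416,270),f2t=(434,283),tray=(360,205),collar=(312,218),cap=(317,213),lipN=(290,145),lipF=(320,205),cover=(270,215),gate=(300,243),torch=(315,133)).items(): print(n,depth(s,p))
c=s['color']; cv2.imwrite('pics/sidecrop.png',cv2.resize(c[110:330,210:450],None,fx=3.2,fy=2.7*1.0,interpolation=cv2.INTER_CUBIC))
```

```text
wrist
lipTL [[0.4964 0.1362 0.0284]]
lipTR [[0.5208 0.1334 0.0278]]
lipBL [[ 0.4914 -0.0892  0.0282]]
barT [[0.6106 0.1145 0.0248]]
barB [[ 0.6121 -0.1081  0.0242]]
cover [[0.5846 0.0926 0.0158]]
blade [[0.5663 0.1076 0.0591]]
fin1 [[0.5639 0.0508 0.0125]]
fin2 [[ 0.559  -0.0303  0.011 ]]
bay2 [[0.5577 0.0097 0.0111]]
bay1 [[0.6273 0.0084 0.2357]]
plateT [[0.573  0.1566 0.0109]]
knob [[0.5715 0.1752 0.0384]]
k2 [[0.5506 0.1683 0.1175]]
torch [[ 0.4414 -0.0849  0.0264]]
trayc [[0.4056 0.1383 0.0021]]
side
f1 [[0.5393 0.3446 0.0058]]
f1b [[0.5048 0.329  0.0535]]
f1t [[0.4705 0.356  0.0051]]
f2 [[0.4062 0.3555 0.0057]]
f2b [[0.3778 0.3494 0.053 ]]
f2t [[0.3394 0.38   0.0049]]
tray [[0.4024 0.1418 0.009 ]]
collar [[0.5431 0.1795 0.1221]]
cap [[0.5316 0.1791 0.1349]]
lipN [[ 0.4933 -0.0728  0.0302]]
lipF [[0.4945 0.1137 0.0306]]
cover [[0.6101 0.0901 0.0289]]
gate [[0.5758 0.1869 0.0392]]
torch [[ 0.4199 -0.084   0.0271]]
```

View pics/sidecrop.png

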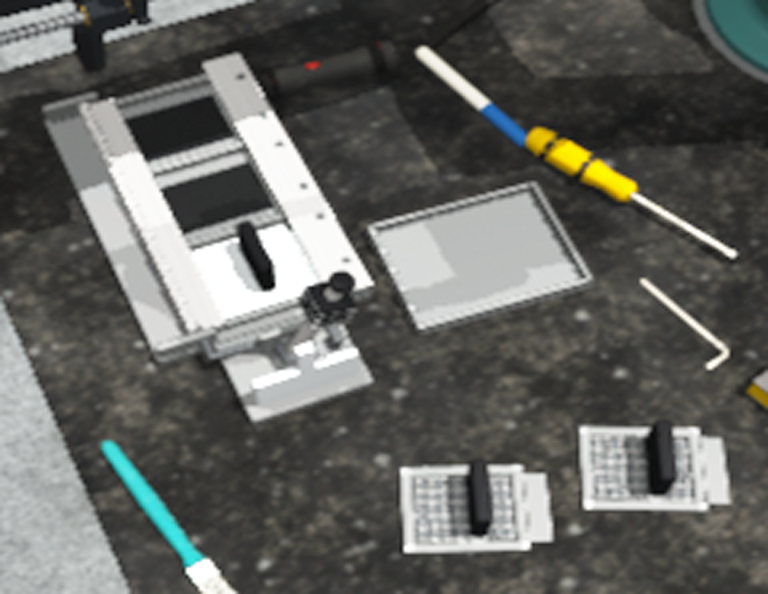

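Run:
```python
from h import *
import pickle
np.set_printoptions(precision=4,suppress=True)
for nm in ['wrist0','side0']:
    d=pickle.load(open(nm+'.pkl','rb')); P=cloud(d).reshape(-1,3); C=d['color'].reshape(-1,3).astype(int); g=C.max(1)
    x,y,z=P.T
    print(nm)
    def edge(m,ax,side,lo,hi,st=.01):
        out=[]
        for a in np.arange(lo,hi,st):
            k=m&(P[:,1-ax]>=a)&(P[:,1-ax]<a+st)
            if k.sum()>8: out.append((a+st/2,np.percentile(P[k,ax],98 if side>0 else 2)))
        o=np.array(out); p=np.polyfit(o[:,0],o[:,1],1); r=o[:,1]-np.polyval(p,o[:,0]); k=abs(r)<.003; p=np.polyfit(o[k,0],o[k,1],1); return p,r.std(),len(o)
    lip=(z>.025)&(z<.034)&(x>.47)&(x<.54)&(g>120)
    print('lip free',edge(lip,0,1,-.08,.12),'lip back',edge(lip,0,-1,-.08,.12),'z',np.median(z[lip]),'y',np.percentile(y[lip],[1,99]))
    bar=(z>.021)&(z<.031)&(x>.58)&(x<.64)&(g>120)
    print('bar near',edge(bar,0,-1,-.08,.12),'far',edge(bar,0,1,-.08,.12),'z',np.median(z[bar]),'y',np.percentile(y[bar],[1,99]))
    dark=g<70
    bl=dark&(z>.05)&(z<.07)&(x>.52)&(x<.61)&(y>.05)&(y<.14); 
    q=P[bl]; print('blade3',q.mean(0),np.percentile(q,[2,98],axis=0).tolist())
    for n,(x0,x1,y0,y1) in dict(f1=(.45,.57,.29,.41),f2=(.32,.45,.31,.43)).items():
        k=(x>x0)&(x<x1)&(y>y0)&(y<y1)&(z>.045)&(z<.06)
        if k.sum()>10:
            r=cv2.minAreaRect((P[k,:2]*1000).astype(np.float32)); print(n,'blade top',k.sum(),r)
        k=(x>x0-.03)&(x<x1+.03)&(y>y0-.02)&(y<y1+.02)&(z>.002)&(z<.012)&(g>110)
        if k.sum()>10:
            r=cv2.minAreaRect((P[k,:2]*1000).astype(np.float32)); print(n,'plate',k.sum(),r)
    k=(x>.3)&(x<.49)&(y>.03)&(y<.26)&(z>.011)&(z<.02)&(g>90)
    if k.sum(): print('tray rim',k.sum(),cv2.minAreaRect((P[k,:2]*1000).astype(np.float32)),np.median(z[k]))
    k=(x>.48)&(x<.6)&(y>.15)&(y<.23)&(z>.08)
    if k.sum(): 
        print('lever top',k.sum(),P[k].min(0),P[k].max(0))
        for a in np.arange(.04,.145,.01):
            kk=(x>.48)&(x<.66)&(y>.145)&(y<.24)&(z>a)&(z<a+.01)
            if kk.sum(): print(round(a,3),kk.sum(),P[kk].min(0)[:2],P[kk].max(0)[:2])
```

```text
wrist0
lip free (array([0.0146, 0.5207]), np.float64(0.000211325869458846), 20) lip back (array([0.0108, 0.4906]), np.float64(0.00024151307318830546), 20) z 0.02815129497762553 y [-0.0916  0.1381]
bar near (array([0.0153, 0.5999]), np.float64(0.0032334948108336784), 20) far (array([0.0122, 0.6259]), np.float64(0.000625132776264999), 20) z 0.025227073034136405 y [-0.1154  0.1465]
blade3 [0.5621 0.088  0.0592] [[0.5560497252134535, 0.06617271874009278, 0.05122690842182464], [0.5665761877457127, 0.11171466108301727, 0.062358637258207304]]
tray rim 850 ((386.2056884765625, 110.00173950195312), (167.59437561035156, 169.26231384277344), 86.12886810302734) 0.015078865432572502
lever top 786 [0.5235 0.1634 0.08  ] [0.5607 0.1835 0.1376]
0.04 486 [0.5408 0.1583] [0.5886 0.2003]
0.05 69 [0.5435 0.1718] [0.5682 0.2   ]
0.06 71 [0.5549 0.172 ] [0.5655 0.1831]
0.07 66 [0.5526 0.1722] [0.5616 0.1833]
0.08 29 [0.5325 0.1654] [0.5588 0.1835]
0.09 96 [0.5305 0.1634] [0.5603 0.1826]
0.1 221 [0.5265 0.1636] [0.5607 0.1809]
0.11 313 [0.529  0.1634] [0.5555 0.1786]
0.12 43 [0.5303 0.17  ] [0.5429 0.1771]
[... 987 characters left out ...]
25), (158.8408966064453, 188.19630432128906), 89.19175720214844)
tray rim 438 ((387.5059509277344, 110.83775329589844), (168.9231719970703, 169.73208618164062), 86.14453887939453) 0.01657683150147299
lever top 362 [0.5253 0.1633 0.0806] [0.5773 0.2092 0.1433]
0.04 150 [0.5335 0.1588] [0.6092 0.2079]
0.05 139 [0.5336 0.1609] [0.6091 0.208 ]
0.06 36 [0.5424 0.1745] [0.5999 0.2068]
0.07 28 [0.5548 0.1745] [0.5774 0.2068]
0.08 21 [0.5489 0.1775] [0.5773 0.2085]
0.09 76 [0.5324 0.1761] [0.5772 0.2092]
0.1 60 [0.5296 0.1633] [0.5609 0.1927]
0.11 110 [0.5295 0.1639] [0.5578 0.1936]
0.12 35 [0.5361 0.1682] [0.5549 0.1911]
0.13 56 [0.5253 0.1697] [0.5426 0.1874]
0.14 4 [0.5374 0.1763] [0.5399 0.1877]
```

>>> {"name": "step_arm", "arguments": {"increments": [0.5, 0, 0, 0, 0.0395, 0.5, 0, 0, 0, 0.0395, 0.5, 0, 0, 0, 0.0395, 0.5, 0, 0, 0, 0.0395, 0.5, 0, 0, 0, 0.0395, 0.5, 0, 0, 0, 0.0395, 0.5, 0, 0, 0, 0.0395, 0.5, 0, 0, 0, 0.0395, 0.5, 0, 0, 0, 0.0395, 0.5, 0, 0, 0, 0.0395, 0.5, 0, 0, 0, 0.0395, 0.5, 0, 0, 0, 0.0395]}}

```text
t: 1.15
position: [0.6747, 0.0, 0.2461]
orientation: [-0.0, 0.999, 0.038, -0.0]
force: [0.4, -0.8, 1.0]
opening: 0.502
finger_force: 0.0
```

>>> {"name": "step_arm", "arguments": {"increments": [0.5, 0, 0, 0, 0.031, 0.5, -0.3, -0.4, 0, 0, 0.5, -0.3, -0.4, 0, 0, 0.5, -0.3, -0.4, 0, 0, 0.5, -0.3, -0.4, 0, 0, 0.5, -0.3, -0.4, 0, 0, 0.5, -0.3, -0.4, 0, 0, 0.5, -0.3, -0.4, 0, 0, 0.5, -0.3, -0.4, 0, 0, 0.5, -0.3, -0.4, 0, 0, 0.5, -0.3, -0.4, 0, 0, 0.5, -0.3, -0.4, 0, 0]}}

```text
t: 2.15
position: [0.5449, 0.1787, 0.2463]
orientation: [0.0, 1.0, -0.008, -0.0]
force: [-0.5, 1.4, -0.3]
opening: 0.499
finger_force: 0.0
```

>>> {"name": "step_arm", "arguments": {"increments": [0.5, 0, 0, 0, 0, 0.5, 0, 0, 0, 0, 0.5, 0, 0, 0, 0, 0.5, 0, 0, 0, 0]}}

```text
t: 2.48
position: [0.5462, 0.1774, 0.2466]
orientation: [0.0, 1.0, -0.008, 0.0]
force: [-0.7, -0.5, -0.3]
opening: 0.504
finger_force: 0.0
```

Run:
```python
from h import *
np.set_printoptions(precision=4,suppress=True)
d=cam('wrist'); cv2.imwrite('pics/w1.png',d['color'])
P=cloud(d); x,y,z=np.moveaxis(P,2,0)
print(project(d,[[.5435,.177,.103],[.577,.205,.095]]))
for a in np.arange(.03,.145,.01):
    for n,(y0,y1) in dict(lev=(.155,.194),gate=(.194,.225)).items():
        k=(x>.48)&(x<.68)&(y>y0)&(y<y1)&(z>a)&(z<a+.01)
        if k.sum()>3: print(n,round(a,3),k.sum(),np.percentile(P[k],2,axis=0)[:2],np.percentile(P[k],98,axis=0)[:2])
```

```text
[[318.2908 184.6771]
 [287.9156 148.49  ]]
lev 0.03 304 [0.56   0.1564] [0.582  0.1916]
gate 0.03 40 [0.5669 0.1964] [0.6002 0.1993]
lev 0.04 276 [0.5532 0.1602] [0.5865 0.1935]
gate 0.04 124 [0.5449 0.1941] [0.6039 0.1995]
lev 0.05 49 [0.5601 0.1727] [0.5674 0.1845]
gate 0.05 335 [0.5496 0.1989] [0.6071 0.2075]
lev 0.06 52 [0.5576 0.1728] [0.5646 0.1843]
gate 0.06 9 [0.5673 0.1991] [0.5761 0.2065]
lev 0.07 58 [0.5562 0.1731] [0.5614 0.1842]
gate 0.07 31 [0.5652 0.1987] [0.5762 0.2062]
lev 0.08 5 [0.5575 0.1761] [0.5581 0.1808]
gate 0.08 53 [0.5513 0.1985] [0.5764 0.2077]
lev 0.09 56 [0.5569 0.165 ] [0.5598 0.193 ]
gate 0.09 233 [0.5432 0.1944] [0.5751 0.2078]
lev 0.1 260 [0.528  0.1644] [0.559  0.1932]
lev 0.11 632 [0.5331 0.1652] [0.5546 0.1923]
lev 0.12 49 [0.5377 0.1721] [0.5431 0.1844]
lev 0.13 353 [0.5246 0.1707] [0.5416 0.1875]
```

View pics/w1.png

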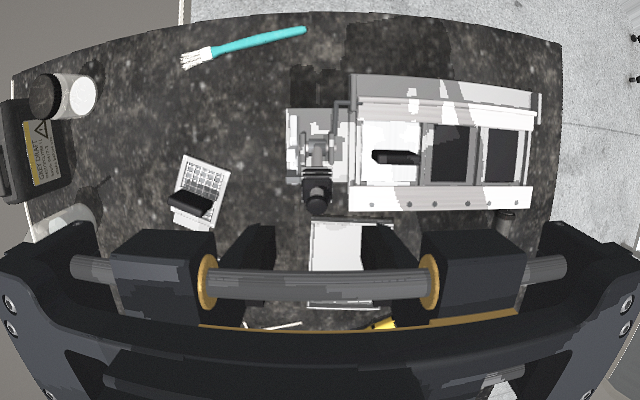

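>>> {"name": "step_arm", "arguments": {"increments": [0.5, -0.09, -0.03, 0.4, 0, 0.5, 0, 0, 0.4, 0, 0.5, 0, 0, 0.4, 0, 0.5, 0, 0, 0.4, 0, 0.5, 0, 0, 0.4, 0, 0.5, 0, 0, 0.4, 0, 0.5, 0, 0, 0.4, 0, 0.5, 0, 0, 0.4, 0, 0.5, 0, 0, 0.2, 0, 0.5, 0, 0, 0, 0, 0.5, 0, 0, 0, 0]}}

```text
t: 3.45
position: [0.5423, 0.1788, 0.1105]
orientation: [0.0, 1.0, -0.008, -0.0]
force: [0.7, 0.1, 0.5]
opening: 0.503
finger_force: 0.0
```

>>> {"name": "step_arm", "arguments": {"increments": [0, 0, 0, 0, 0, 0, 0, 0, 0, 0, 0, 0, 0, 0, 0, 0, 0, 0, 0, 0, 0, 0, 0, 0, 0, 0, 0, 0, 0, 0]}}

```text
t: 3.95
position: [0.5431, 0.179, 0.112]
orientation: [0.0, 1.0, -0.008, 0.001]
force: [0.2, -4.1, 5.8]
opening: 0.312
finger_force: 30.0
```

>>> {"name": "step_arm", "arguments": {"increments": [0, -0.03, 0, -0.08, 0, 0, -0.03, 0, -0.08, 0, 0, -0.03, 0, -0.08, 0, 0, -0.03, 0, -0.08, 0, 0, 0, 0, 0, 0]}}

```text
t: 4.37
position: [0.5387, 0.179, 0.1237]
orientation: [0.0, 1.0, -0.008, 0.002]
force: [7.0, -3.3, -5.3]
opening: 0.313
finger_force: 30.0
```

>>> {"name": "step_arm", "arguments": {"increments": [0, 0.163, 0, -0.053, 0, 0, 0.163, 0, -0.04, 0, 0, 0.163, 0, -0.028, 0, 0, 0.163, 0, -0.018, 0, 0, 0.163, 0, -0.005, 0, 0, 0.163, 0, 0.005, 0, 0, 0.163, 0, 0.018, 0, 0, 0.163, 0, 0.028, 0]}}

```text
t: 5.03
position: [0.5884, 0.1782, 0.126]
orientation: [0.001, 1.0, -0.008, -0.002]
force: [-6.0, -1.1, -6.0]
opening: 0.315
finger_force: 30.0
```

>>> {"name": "step_arm", "arguments": {"increments": [0, 0.163, 0, 0.04, 0, 0, 0.163, 0, 0.053, 0, 0, 0.05, 0, 0.02, 0, 0, 0, 0, 0, 0, 0, 0, 0, 0, 0]}}

```text
t: 5.45
position: [0.6042, 0.178, 0.1218]
orientation: [0.0, 1.0, -0.008, -0.001]
force: [-4.1, -3.0, -4.6]
opening: 0.31
finger_force: 30.0
```

>>> {"name": "step_arm", "arguments": {"increments": [0, 0.06, 0, 0.02, 0, 0, 0.06, 0, 0.02, 0, 0, 0, 0, 0, 0]}}

```text
t: 5.7
position: [0.6065, 0.1779, 0.1198]
orientation: [0.001, 1.0, -0.008, -0.004]
force: [-10.9, -1.7, -3.0]
opening: 0.312
finger_force: 30.0
```

>>> {"name": "step_arm", "arguments": {"increments": [0, -0.03, 0, 0.08, 0, 0, -0.03, 0, 0.08, 0, 0, -0.03, 0, 0.08, 0, 0, -0.03, 0, 0.06, 0, 0, 0, 0, 0, 0]}}

```text
t: 6.12
position: [0.6045, 0.1781, 0.1126]
orientation: [0.0, 1.0, -0.008, -0.0]
force: [-11.3, -4.1, 13.6]
opening: 0.314
finger_force: 30.0
```

>>> {"name": "step_arm", "arguments": {"increments": [0.5, 0, 0, 0, 0, 0.5, 0, 0, 0, 0, 0.5, 0, 0, 0, 0, 0.5, 0, 0, -0.5, 0, 0.5, 0, 0, -0.5, 0, 0.5, 0, 0, -0.5, 0, 0.5, 0, 0, -0.5, 0, 0.5, -0.3, 0.3, -0.5, 0, 0.5, -0.3, 0.3, -0.5, 0, 0.5, 0, 0, 0, 0, 0.5, 0, 0, 0, 0]}}

```text
t: 7.03
position: [0.582, 0.1551, 0.2314]
orientation: [-0.001, 1.0, -0.008, 0.003]
force: [0.3, 0.5, 0.7]
opening: 0.497
finger_force: 0.0
```

Run:
```python
from h import *
np.set_printoptions(precision=4,suppress=True)
d=cam('wrist'); cv2.imwrite('pics/w2.png',d['color'])
P=cloud(d); x,y,z=np.moveaxis(P,2,0); g=d['color'].max(2)
for a in np.arange(.05,.145,.01):
    for n,(y0,y1) in dict(lev=(.155,.194),gate=(.194,.225)).items():
        k=(x>.5)&(x<.68)&(y>y0)&(y<y1)&(z>a)&(z<a+.01)
        if k.sum()>3: print(n,round(a,3),k.sum(),np.percentile(P[k],2,axis=0)[:2],np.percentile(P[k],98,axis=0)[:2])
bl=(g<70)&(z>.052)&(z<.07)&(x>.52)&(x<.61)&(y>.05)&(y<.14); q=P[bl]; print('blade3',np.median(q[:,2]),cv2.minAreaRect((q[:,:2]*1000).astype(np.float32)))
for yy in np.arange(-.08,.13,.03):
    k=(abs(y-yy)<.01)&(z>.0215)&(z<.031)&(x>.58)&(x<.67); l=(abs(y-yy)<.01)&(z>.025)&(z<.034)&(x>.47)&(x<.54)
    if k.sum()>5 and l.sum()>5: print(round(yy,2),np.percentile(x[k],[2,98]),np.percentile(x[l],98))
# fins: points z .018-.024 between
k=(z>.0185)&(z<.0235)&(x>.54)&(x<.58)&(y>-.12)&(y<.07); h,e=np.histogram(y[k],bins=np.arange(-.12,.07,.002)); print([(round(a,3),b) for a,b in zip(e,h) if b])
```

```text
gate 0.05 301 [0.5341 0.1996] [0.6075 0.2071]
gate 0.06 29 [0.5669 0.199 ] [0.5768 0.2059]
gate 0.07 28 [0.566  0.1988] [0.5763 0.2067]
gate 0.08 74 [0.5656 0.1983] [0.5867 0.2075]
lev 0.09 17 [0.5798 0.1771] [0.5804 0.1912]
gate 0.09 218 [0.5652 0.195 ] [0.5971 0.2069]
lev 0.1 180 [0.5828 0.1634] [0.6127 0.1918]
lev 0.11 558 [0.5857 0.1636] [0.6092 0.1915]
lev 0.12 6 [0.6058 0.169 ] [0.6158 0.1787]
lev 0.13 436 [0.5994 0.1695] [0.6153 0.1857]
blade3 0.060130030003981316 ((561.2723999023438, 89.95606994628906), (49.704071044921875, 10.790942192077637), 88.90697479248047)
-0.08 [0.6154 0.6416] 0.5200566644370904
-0.05 [0.6157 0.642 ] 0.5210310366443479
-0.02 [0.6162 0.6425] 0.5211099695977165
0.01 [0.6157 0.643 ] 0.5220686356833246
0.04 [0.6154 0.6433] 0.5216226554789453
0.07 [0.616  0.6442] 0.5229863442811274
0.1 [0.6169 0.644 ] 0.5232186849883824
0.13 [0.612  0.6523] 0.5227519397716537
[(np.float64(-0.12), np.int64(21)), (np.float64(-0.118), np.int64(23)), (np.float64(-0.116), np.int64(35)), (np.float64(-0.114), np.int64(25)), (np.float64(-0.04), np.int64(1)), (np.float64(-0.038), np.int64(27)), (np.float64(-0.036), np.int64(35)), (np.float64(-0.034), np.int64(40)), (np.float64(-0.032), np.int64(37)), (np.float64(0.044), np.int64(32)), (np.float64(0.046), np.int64(49)), (np.float64(0.048), np.int64(48)), (np.float64(0.05), np.int64(32)), (np.float64(0.054), np.int64(1)), (np.float64(0.058), np.int64(1)), (np.float64(0.064), np.int64(1)), (np.float64(0.066), np.int64(1))]
```

View pics/w2.png

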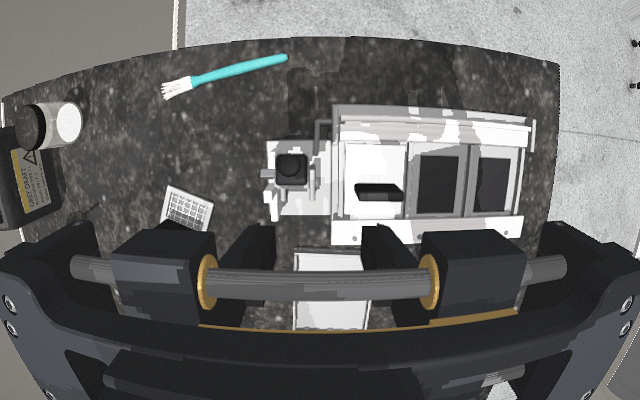

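>>> {"name": "step_arm", "arguments": {"increments": [0.5, 0, 0, 0, -0.0395, 0.5, 0, 0, 0, -0.0395, 0.5, 0, 0, 0, -0.0395, 0.5, 0, 0, 0, -0.0395, 0.5, 0, 0, 0, -0.0395, 0.5, 0, 0, 0, -0.0395, 0.5, 0, 0, 0, -0.0395, 0.5, 0, 0, 0, -0.0395, 0.5, 0, 0, 0, -0.0395, 0.5, 0, 0, 0, -0.0395, 0.5, 0, 0, 0, -0.0395, 0.5, 0, 0, 0, -0.0395]}}

```text
t: 8.08
position: [0.5802, 0.1553, 0.2268]
orientation: [-0.001, 0.739, 0.674, -0.001]
force: [0.6, -1.0, -0.7]
opening: 0.498
finger_force: 0.0
```

>>> {"name": "step_arm", "arguments": {"increments": [0.5, 0, 0, 0, -0.026, 0.5, -0.4, -0.13, 0, 0, 0.5, -0.4, -0.13, 0, 0, 0.5, -0.4, -0.13, 0, 0, 0.5, -0.43, -0.12, 0, 0, 0.5, 0, 0, 0.4, 0, 0.5, 0, 0, 0.4, 0, 0.5, 0, 0, 0.4, 0, 0.5, 0, 0, 0.4, 0, 0.5, 0, 0, 0.4, 0, 0.5, 0, 0, 0, 0, 0.5, 0, 0, 0, 0]}}

```text
t: 9.08
position: [0.5574, 0.0893, 0.147]
orientation: [-0.001, 0.713, 0.701, -0.002]
force: [0.2, 0.2, -0.3]
opening: 0.504
finger_force: 0.0
```

>>> {"name": "step_arm", "arguments": {"increments": [0.5, 0, 0.1, 0.3, 0, 0.5, 0, 0, 0.4, 0, 0.5, 0, 0, 0.4, 0, 0.5, 0, 0, 0.4, 0, 0.5, 0, 0, 0.4, 0, 0.5, 0, 0, 0.3, 0, 0.5, 0, 0, 0, 0, 0.5, 0, 0, 0, 0]}}

```text
t: 9.75
position: [0.5627, 0.0897, 0.0607]
orientation: [-0.0, 0.713, 0.701, -0.0]
force: [-0.3, -0.9, 0.4]
opening: 0.501
finger_force: 0.0
```

>>> {"name": "step_arm", "arguments": {"increments": [0, 0, 0, 0, 0, 0, 0, 0, 0, 0, 0, 0, 0, 0, 0, 0, 0, 0, 0, 0, 0, 0, 0, 0, 0, 0, 0, 0, 0, 0, 0, 0, 0, 0, 0]}}

```text
t: 10.33
position: [0.5629, 0.0898, 0.0617]
orientation: [0.0, 0.713, 0.702, 0.0]
force: [-1.4, -0.3, 4.7]
opening: 0.132
finger_force: 30.0
```

>>> {"name": "step_arm", "arguments": {"increments": [0, 0, 0, -0.1, 0, 0, 0, 0, -0.1, 0, 0, 0, 0, -0.05, 0, 0, 0, 0, 0, 0]}}

```text
t: 10.67
position: [0.5628, 0.0898, 0.0711]
orientation: [0.0, 0.713, 0.702, 0.0]
force: [0.9, -0.1, -2.9]
opening: 0.13
finger_force: 30.0
```

>>> {"name": "step_arm", "arguments": {"increments": [0, 0, 0, -0.05, 0, 0, 0, 0, -0.05, 0, 0, 0, 0, 0, 0]}}

```text
t: 10.92
position: [0.5624, 0.0897, 0.075]
orientation: [-0.0, 0.713, 0.702, -0.0]
force: [-0.5, -0.0, -6.1]
opening: 0.131
finger_force: 29.9
```

>>> {"name": "step_arm", "arguments": {"increments": [0, 0, 0, -0.05, 0, 0, 0, 0, 0, 0, 0, 0, 0, 0, 0]}}

```text
t: 11.17
position: [0.5615, 0.0897, 0.0758]
orientation: [-0.001, 0.713, 0.702, -0.001]
force: [-0.9, 0.6, -9.4]
opening: 0.132
finger_force: 30.3
```

```bash
cat >> h.py <<'E'
def plate(P,g,x0,x1,y0,y1,z0,z1):
    x,y,z=np.moveaxis(P,2,0); k=(x>x0)&(x<x1)&(y>y0)&(y<y1)&(z>z0)&(z<z1)&(g>110); q=P[k]
    if len(q)<20: return len(q),None
    c=q.mean(0); A=np.c_[q[:,0]-c[0],q[:,1]-c[1],np.ones(len(q))]; s=np.linalg.lstsq(A,q[:,2],rcond=None)[0]
    r=q[:,2]-A@s; kk=abs(r)<.004; s=np.linalg.lstsq(A[kk],q[kk,2],rcond=None)[0]
    return len(q),c.round(4),'slopes',s.round(3),'x',np.percentile(q[:,0],[2,98]).round(4),'z',np.percentile(q[:,2],[2,98]).round(4)
E
python3 - <<'E'
from h import *
for n in ['side','scene']:
    d=cam(n); cv2.imwrite(f'pics/{n}3.png',d['color']); P=cloud(d); g=d['color'].max(2)
    print(n,plate(P,g,.53,.612,.06,.118,.0165,.055))
E
```

```text
side (533, array([0.5769, 0.0942, 0.0344]), 'slopes', array([0.119, 0.   , 0.034]), 'x', array([0.5313, 0.6108]), 'z', array([0.0273, 0.0407]))
scene (387, array([0.5692, 0.0924, 0.0333]), 'slopes', array([ 0.11 , -0.01 ,  0.033]), 'x', array([0.5309, 0.6101]), 'z', array([0.0278, 0.0389]))
```

>>> {"name": "step_arm", "arguments": {"increments": [0, 0, 0.1, 0, 0, 0, 0, 0.1, 0, 0, 0, 0, 0.1, 0, 0, 0, 0, 0, 0, 0]}}

```text
t: 11.6
position: [0.579, 0.0898, 0.0797]
orientation: [0.002, 0.713, 0.701, 0.003]
force: [1.0, 0.3, -1.1]
opening: 0.132
finger_force: 29.6
```

>>> {"name": "step_arm", "arguments": {"increments": [0, 0, 0.1, 0, 0, 0, 0, 0.1, 0, 0, 0, 0, 0, 0, 0]}}

```text
t: 11.85
position: [0.5852, 0.0896, 0.0786]
orientation: [0.001, 0.713, 0.701, 0.001]
force: [0.7, 0.3, -0.6]
opening: 0.129
finger_force: 29.6
```

>>> {"name": "step_arm", "arguments": {"increments": [0, 0, 0.05, -0.2, 0, 0, 0, 0, -0.3, 0, 0, 0, 0, -0.4, 0, 0, 0, 0, -0.4, 0, 0, 0, 0, -0.4, 0, 0, 0, 0, -0.4, 0, 0, 0, 0, -0.3, 0, 0, 0, 0, -0.2, 0, 0, 0, 0, 0, 0]}}

```text
t: 12.6
position: [0.5863, 0.0896, 0.1842]
orientation: [0.001, 0.713, 0.702, 0.002]
force: [-0.2, -0.9, -0.5]
opening: 0.13
finger_force: 29.6
```

Run:
```python
from h import *
np.set_printoptions(precision=4,suppress=True)
print(telemetry.state()['position'],telemetry.state()['q'])
for n in ['side','scene']:
    d=cam(n); P=cloud(d); g=d['color'].max(2)
    print(n,plate(P,g,.52,.66,.05,.13,.075,.14))
    if n=='side': cv2.imwrite('pics/side4.png',cv2.resize(d['color'][60:320,180:460],None,fx=2.5,fy=2.3))
# tray floor edges from initial side/wrist pictures: rim inner/outer by height
import pickle
for nm in ['wrist0','side0']:
    d=pickle.load(open(nm+'.pkl','rb')); P=cloud(d); x,y,z=np.moveaxis(P,2,0); g=d['color'].max(2).astype(int)
    m=((g>95)&(x>.33)&(x<.475)&(y>.05)&(y<.235)&(z>-.003)&(z<.022)).astype(np.uint8)
    if nm=='wrist0': m[:, 166:]=0
    n,l,st,c=cv2.connectedComponentsWithStats(m); b=1+np.argmax(st[1:,4]); k=l==b
    q=P[k]; r=cv2.minAreaRect((q[:,:2]*1000).astype(np.float32)); print(nm,r,st[b], 'bl', cv2.boxPoints(r).tolist())
```

```text
[0.5863 0.0896 0.1842] [0.1097 0.1545 1.854  0.     1.1284 0.1254]
side (313, array([0.5607, 0.0966, 0.1373]), 'slopes', array([ 0.055, -0.001,  0.137]), 'x', array([0.5414, 0.6139]), 'z', array([0.1334, 0.1399]))
scene (438, array([0.5651, 0.095 , 0.1365]), 'slopes', array([ 0.089, -0.019,  0.137]), 'x', array([0.5365, 0.6186]), 'z', array([0.1316, 0.1398]))
wrist0 ((403.79388427734375, 141.06161499023438), (113.13859558105469, 138.35691833496094), 86.13268280029297) [  83   26   81   84 5242] bl [[330.95758056640625, 89.28694152832031], [468.99945068359375, 79.95530700683594], [476.63018798828125, 192.83628845214844], [338.58831787109375, 202.1679229736328]]
side0 ((401.61541748046875, 139.1482391357422), (110.47694396972656, 144.96583557128906), 86.6546859741211) [ 324  177   72   56 2389] bl [[326.03265380859375, 88.23353576660156], [470.75146484375, 79.77424621582031], [477.19818115234375, 190.0629425048828], [332.4793701171875, 198.52223205566406]]
```

View pics/side4.png

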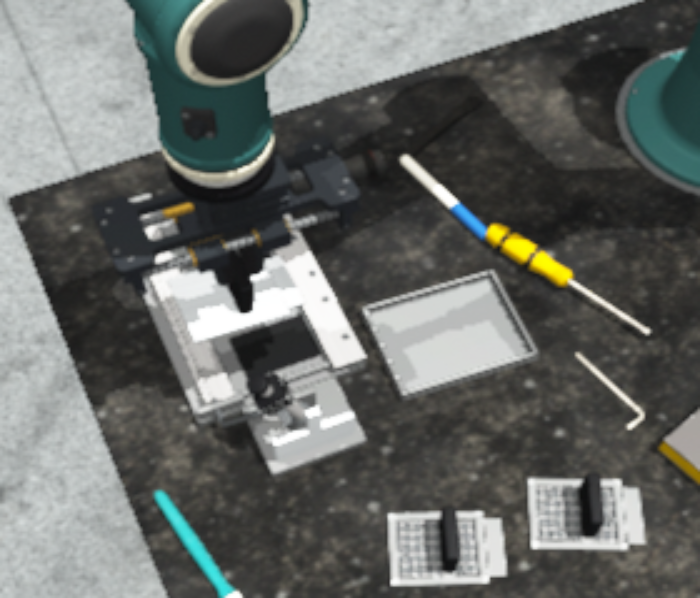

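Run:
```python
from h import *
import pickle
np.set_printoptions(precision=4,suppress=True)
for nm,uv in dict(wrist0=[(85,38),(165,27),(163,107),(83,110)],side0=[(325,195),(377,178.5),(395,213.7),(341,231.5)]).items():
    d=pickle.load(open(nm+'.pkl','rb')); q=plane(d,uv,.016); print(nm,q[:,:2],np.linalg.norm(q-np.roll(q,-1,0),axis=1),q.mean(0))
    e=depth(d,uv); print(e)
```

```text
wrist0 [[0.3354 0.1978]
 [0.4781 0.1851]
 [0.4761 0.079 ]
 [0.3324 0.0897]] [0.1433 0.1061 0.1441 0.1081] [0.4055 0.1379 0.016 ]
[[ 0.3197  0.204  -0.001 ]
 [ 0.4742  0.1875  0.0087]
 [ 0.4666  0.0797 -0.0016]
 [ 0.3168  0.0908 -0.0006]]
side0 [[0.4691 0.0866]
 [0.3336 0.0958]
 [0.3398 0.199 ]
 [0.4754 0.1891]] [0.1359 0.1033 0.136  0.1027] [0.4045 0.1426 0.016 ]
[[0.4692 0.0868 0.0165]
 [0.3342 0.0962 0.0193]
 [0.3335 0.1918 0.002 ]
 [0.4742 0.1869 0.0134]]
```

>>> {"name": "step_arm", "arguments": {"increments": [0, 0.106, -0.38, 0, 0.0015, 0, 0.106, -0.38, 0, 0.0015, 0, 0.106, -0.38, 0, 0.0015, 0, 0.106, -0.38, 0, 0.0015, 0, 0.106, -0.38, 0, 0.0015, 0, 0.106, -0.38, 0, 0.0015, 0, 0.106, -0.38, 0, 0.0015, 0, 0.106, -0.38, 0, 0.0015, 0, 0.106, -0.38, 0, 0.0015, 0, 0.106, -0.38, 0, 0.0015, 0, 0.106, -0.38, 0, 0.0015, 0, 0.106, -0.38, 0, 0.0015]}}

```text
t: 13.7
position: [0.4029, 0.1477, 0.1796]
orientation: [-0.001, 0.732, 0.681, -0.001]
force: [0.1, 0.0, -0.9]
opening: 0.133
finger_force: 29.6
```

>>> {"name": "step_arm", "arguments": {"increments": [0, 0, 0, 0, 0, 0, 0, 0, 0, 0, 0, 0, 0, 0, 0, 0, 0, 0, 0, 0]}}

```text
t: 14.03
position: [0.4052, 0.1476, 0.1809]
orientation: [0.0, 0.732, 0.681, -0.0]
force: [-0.3, -0.3, -1.0]
opening: 0.132
finger_force: 29.6
```

Run:
```python
from h import *
np.set_printoptions(precision=4,suppress=True)
s=telemetry.state(); print(s['position'],s['q'],s['opening'])
q=s['orientation']; print(R.from_quat([q[1],q[2],q[3],q[0]]).as_matrix())
d=cam('side'); P=cloud(d); g=d['color'].max(2)
print(plate(P,g,.33,.48,.08,.2,.1,.16)); cv2.imwrite('pics/side5.png',cv2.resize(d['color'][60:320,180:500],None,fx=2.5,fy=2.3))
```

```text
[0.4052 0.1476 0.1809] [ 0.2918 -0.1572  2.1717 -0.0002  1.1273  0.3644] 0.13190080714409158
[[ 0.0724  0.9974 -0.0001]
 [ 0.9974 -0.0724 -0.0002]
 [-0.0002 -0.0001 -1.    ]]
(937, array([0.4175, 0.1527, 0.1386]), 'slopes', array([ 0.088, -0.009,  0.139]), 'x', array([0.3621, 0.4587]), 'z', array([0.1315, 0.1433]))
```

>>> {"name": "step_arm", "arguments": {"increments": [0, -0.09, 0, 0.3, 0, 0, -0.09, 0, 0.4, 0, 0, 0, 0, 0.4, 0, 0, 0, 0, 0.4, 0, 0, 0, 0, 0.4, 0, 0, 0, 0, 0.4, 0, 0, 0, 0, 0.3, 0, 0, 0, 0, 0.2, 0, 0, 0, 0, 0.15, 0, 0, 0, 0, 0.1, 0, 0, 0, 0, 0, 0]}}

```text
t: 15.0
position: [0.4041, 0.1405, 0.0586]
orientation: [-0.0, 0.732, 0.681, -0.0]
force: [-0.5, -0.5, -2.0]
opening: 0.134
finger_force: 29.6
```

>>> {"name": "step_arm", "arguments": {"increments": [0, 0, 0, 0.05, 0, 0, 0, 0, 0.05, 0, 0, 0, 0, 0, 0]}}

```text
t: 15.25
position: [0.406, 0.141, 0.0563]
orientation: [0.001, 0.732, 0.681, 0.001]
force: [2.1, -0.3, 2.4]
opening: 0.129
finger_force: 29.7
```

Touching. One millimetre more, release, rise, and look.

>>> {"name": "step_arm", "arguments": {"increments": [0, 0, 0, 0.05, 0, 0, 0, 0, 0, 0, 0.4, 0, 0, 0, 0, 0.4, 0, 0, 0, 0, 0.4, 0, 0, 0, 0, 0.4, 0, 0, -0.3, 0, 0.4, 0, 0, -0.5, 0, 0.4, 0, 0, -0.5, 0, 0.4, 0, 0, -0.5, 0, 0.7, 0, 0, -0.5, 0, 0.7, 0, 0, -0.5, 0, 0.7, 0, 0, 0, 0]}}

```text
t: 16.25
position: [0.4064, 0.1415, 0.1687]
orientation: [0.001, 0.732, 0.681, 0.003]
force: [0.1, 0.2, -0.1]
opening: 0.599
finger_force: 0.0
```

Run:
```python
from h import *
np.set_printoptions(precision=4,suppress=True)
d=cam('side'); P=cloud(d); g=d['color'].max(2)
print('cover',plate(P,g,.36,.45,.115,.17,.004,.03))
x,y,z=np.moveaxis(P,2,0)
for n,(x0,x1,y0,y1) in dict(f1=(.45,.57,.29,.41),f2=(.32,.45,.31,.43),cov=(.36,.45,.1,.18)).items():
    k=(x>x0)&(x<x1)&(y>y0)&(y<y1)&(z>.045)&(z<.06)
    r=cv2.minAreaRect((P[k][:,:2]*1000).astype(np.float32)); print(n,'blade',k.sum(),r,np.median(P[k],axis=0))
cv2.imwrite('pics/side6.png',cv2.resize(d['color'][100:330,200:500],None,fx=2.6,fy=2.6))
```

```text
cover (617, array([0.4072, 0.1441, 0.0114]), 'slopes', array([ 0.019, -0.003,  0.011]), 'x', array([0.3618, 0.4491]), 'z', array([0.0069, 0.0153]))
f1 blade 139 ((506.93475341796875, 341.20379638671875), (49.16853332519531, 12.360211372375488), 68.0797119140625) [0.5072 0.3421 0.051 ]
f2 blade 137 ((381.5126953125, 361.2228698730469), (49.35564041137695, 11.913816452026367), 63.92764663696289) [0.3821 0.3616 0.0509]
cov blade 119 ((408.32305908203125, 140.4117889404297), (51.509586334228516, 12.71399211883545), 85.35488891601562) [0.4096 0.1433 0.0551]
```

View pics/side6.png

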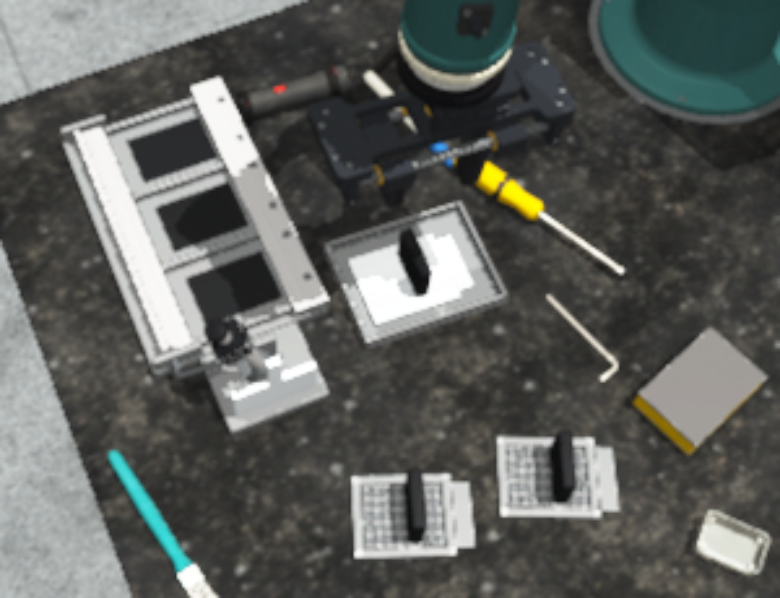

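>>> {"name": "step_arm", "arguments": {"increments": [0.75, 0, 0, 0, -0.0365, 0.75, 0, 0, 0, -0.0365, 0.75, 0, 0, 0, -0.0365, 0.75, 0, 0, 0, -0.0365, 0.75, 0, 0, 0, -0.0365, 0.75, 0, 0, 0, -0.0365, 0.75, 0, 0, 0, -0.0365, 0.75, 0, 0, 0, -0.0365, 0.75, 0, 0, 0, -0.0365, 0.75, 0, 0, 0, -0.0365, 0.75, 0, 0, 0, -0.0365, 0.75, 0, 0, 0, 0]}}

```text
t: 17.3
position: [0.4027, 0.1403, 0.163]
orientation: [-0.002, 0.188, 0.982, -0.001]
force: [-0.1, 0.8, 0.6]
opening: 0.751
finger_force: 0.0
```

>>> {"name": "step_arm", "arguments": {"increments": [0.75, -0.038, 0.466, 0, 0, 0.75, -0.038, 0.466, 0, 0, 0.75, -0.038, 0.466, 0, 0, 0.75, -0.038, 0.466, 0, 0, 0.75, -0.038, 0.466, 0, 0, 0.75, -0.038, 0.466, 0, 0, 0.75, -0.038, 0.466, 0, 0, 0.75, -0.038, 0.466, 0, 0, 0.75, -0.038, 0.466, 0, 0, 0.75, -0.038, 0.466, 0, 0, 0.75, -0.038, 0.466, 0, 0, 0.75, -0.038, 0.466, 0, 0]}}

```text
t: 18.3
position: [0.5038, 0.3418, 0.1631]
orientation: [-0.001, 0.191, 0.982, -0.001]
force: [-0.7, 0.4, 0.2]
opening: 0.748
finger_force: 0.0
```

>>> {"name": "step_arm", "arguments": {"increments": [0.75, 0, 0, 0, 0, 0.75, 0, 0, 0, 0, 0.75, 0, 0, 0, 0]}}

```text
t: 18.55
position: [0.5034, 0.3406, 0.1637]
orientation: [-0.001, 0.19, 0.982, -0.001]
force: [0.0, -0.2, 0.0]
opening: 0.752
finger_force: 0.0
```

```bash
cat >> h.py <<'E'
def blade(P,x0,x1,y0,y1,z0,z1):
    x,y,z=np.moveaxis(P,2,0); k=(x>x0)&(x<x1)&(y>y0)&(y<y1)&(z>z0)&(z<z1); q=P[k]
    if len(q)<15: return len(q)
    return len(q),cv2.minAreaRect((q[:,:2]*1000).astype(np.float32)),np.median(q,axis=0)
def axes(s):
    q=s['orientation']; return R.from_quat([q[1],q[2],q[3],q[0]]).as_matrix()
E
python3 - <<'E'
from h import *
np.set_printoptions(precision=4,suppress=True)
d=cam('wrist'); P=cloud(d); s=d['s']; print(s['position'],s['q'][5],axes(s)[:2,:2]); g=d['color'].max(2)
for n,(x0,x1,y0,y1) in dict(f1=(.45,.57,.29,.41),f2=(.32,.45,.31,.43)).items(): print(n,blade(P,x0,x1,y0,y1,.043,.06),plate(P,g,x0,x1,y0,y1,.001,.014))
cv2.imwrite('pics/w7.png',d['color'])
E
```

```text
[0.5034 0.3406 0.1637] -0.6337814510512496 [[-0.9276  0.3737]
 [ 0.3737  0.9276]]
f1 (862, ((505.1614074707031, 340.9935607910156), (50.452789306640625, 12.907817840576172), 68.05321502685547), array([0.5045, 0.3413, 0.0485])) (4816, array([0.5023, 0.3425, 0.0034]), 'slopes', array([ 0.003, -0.001,  0.003]), 'x', array([0.4569, 0.5553]), 'z', array([0.0011, 0.006 ]))
f2 (863, ((379.7204895019531, 360.769775390625), (49.61070251464844, 12.769266128540039), 66.33981323242188), array([0.3804, 0.3616, 0.0487])) (4830, array([0.3825, 0.3615, 0.0035]), 'slopes', array([0.003, 0.001, 0.004]), 'x', array([0.3315, 0.4309]), 'z', array([0.0011, 0.0063]))
```

View pics/w7.png

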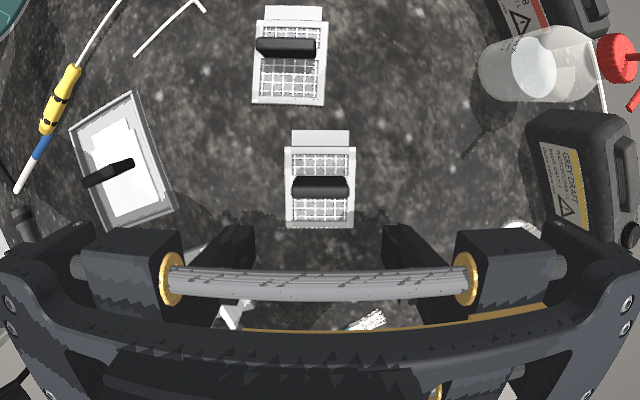

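>>> {"name": "step_arm", "arguments": {"increments": [0.75, -0.04, 0.01, 0.4, 0, 0.75, 0, 0, 0.4, 0, 0.75, 0, 0, 0.4, 0, 0.75, 0, 0, 0.4, 0, 0.75, 0, 0, 0.4, 0, 0.75, 0, 0, 0.4, 0, 0.75, 0, 0, 0.4, 0, 0.75, 0, 0, 0.25, 0, 0.75, 0, 0, 0.05, 0, 0.75, 0, 0, 0, 0, 0.75, 0, 0, 0, 0]}}

```text
t: 19.52
position: [0.5064, 0.3412, 0.0418]
orientation: [0.0, 0.19, 0.982, 0.0]
force: [0.5, 0.4, -0.5]
opening: 0.75
finger_force: 0.0
```

>>> {"name": "step_arm", "arguments": {"increments": [0, 0, 0, 0, 0, 0, 0, 0, 0, 0, 0, 0, 0, 0, 0, 0, 0, 0, 0, 0, 0, 0, 0, 0, 0, 0, 0, 0, 0, 0]}}

```text
t: 20.02
position: [0.5067, 0.3416, 0.0422]
orientation: [0.001, 0.19, 0.982, 0.0]
force: [-0.9, -1.3, 6.1]
opening: 0.564
finger_force: 30.0
```

>>> {"name": "step_arm", "arguments": {"increments": [0, 0, 0, -0.2, 0, 0, 0, 0, -0.3, 0, 0, 0, 0, -0.4, 0, 0, 0, 0, -0.4, 0, 0, 0, 0, -0.4, 0, 0, 0, 0, -0.4, 0, 0, 0, 0, -0.4, 0, 0, 0, 0, -0.5, 0, 0, 0, 0, -0.5, -0.03, 0, 0, 0, -0.5, -0.0293, 0, 0, 0, 0, -0.0293, 0, 0, 0, 0, -0.0286]}}

```text
t: 21.02
position: [0.507, 0.3419, 0.2042]
orientation: [0.002, 0.004, 1.0, 0.001]
force: [0.5, -0.4, -2.4]
opening: 0.564
finger_force: 30.0
```

>>> {"name": "step_arm", "arguments": {"increments": [0, -0.0775, -0.3, 0, 0, 0, -0.0775, -0.4, 0, 0, 0, -0.0775, -0.45, 0, 0, 0, -0.0775, -0.45, 0, 0, 0, -0.0775, -0.45, 0, 0, 0, -0.0775, -0.45, 0, 0, 0, -0.0775, -0.45, 0, 0, 0, -0.0775, -0.45, 0, 0, 0, -0.0775, -0.45, 0, 0, 0, -0.0775, -0.45, 0, 0, 0, -0.0775, -0.45, 0, 0, 0, -0.0775, -0.45, 0, 0]}}

```text
t: 22.02
position: [0.5399, 0.1309, 0.201]
orientation: [-0.0, 0.008, 1.0, -0.0]
force: [0.4, 0.1, -0.8]
opening: 0.564
finger_force: 30.0
```

>>> {"name": "step_arm", "arguments": {"increments": [0, -0.0775, -0.45, 0, 0, 0, -0.0775, -0.45, 0, 0, 0, -0.0775, -0.45, 0, 0, 0, -0.0775, -0.45, 0, 0, 0, -0.0775, -0.45, 0, 0, 0, -0.0775, -0.45, 0, 0, 0, -0.0775, -0.45, 0, 0, 0, -0.0775, -0.45, 0, 0, 0, -0.0775, -0.45, 0, 0, 0, -0.0775, -0.45, 0, 0, 0, -0.0775, -0.4, 0, 0, 0, -0.0775, -0.3, 0, 0]}}

```text
t: 23.02
position: [0.5741, -0.0777, 0.201]
orientation: [-0.0, 0.008, 1.0, -0.0]
force: [0.2, 0.4, -1.7]
opening: 0.565
finger_force: 30.0
```

Run:
```python
from h import *
np.set_printoptions(precision=4,suppress=True)
s=telemetry.state(); print(s['t'],s['position'],s['q'],s['opening'],s['finger_force'],axes(s)[:2,:2])
p=s['position']
for n in ['side','scene']:
    d=cam(n); P=cloud(d); g=d['color'].max(2)
    print(n,plate(P,g,p[0]-.07,p[0]+.07,p[1]-.05,p[1]+.05,p[2]-.07,p[2]-.02))
    cv2.imwrite(f'pics/{n}8.png',d['color'])
```

```text
23.0167 [ 0.5741 -0.0777  0.201 ] [-0.1773  0.1182  1.8626 -0.0006  1.1617 -1.731 ] 0.5652081789624496 29.999820291996002 [[-0.9999  0.0169]
 [ 0.0169  0.9999]]
side (439, array([ 0.5879, -0.0674,  0.1647]), 'slopes', array([0.011, 0.008, 0.165]), 'x', array([0.5278, 0.6227]), 'z', array([0.1608, 0.1684]))
scene (130, array([ 0.5615, -0.0649,  0.1639]), 'slopes', array([-0.005, -0.016,  0.164]), 'x', array([0.5215, 0.6208]), 'z', array([0.1611, 0.1669]))
```

>>> {"name": "step_arm", "arguments": {"increments": [0, 0, 0.035, 0.4, 0, 0, 0, 0.035, 0.4, 0, 0, 0, 0, 0.4, 0, 0, 0, 0, 0.4, 0, 0, 0, 0, 0.4, 0, 0, 0, 0, 0.4, 0, 0, 0, 0, 0.4, 0, 0, 0, 0, 0.3, 0, 0, 0, 0, 0.1, 0, 0, 0, 0, 0, 0, 0, 0, 0, 0, 0]}}

```text
t: 24.03
position: [0.5751, -0.0727, 0.0734]
orientation: [0.0, 0.007, 1.0, 0.0]
force: [-0.3, -0.9, -1.0]
opening: 0.56
finger_force: 30.0
```

>>> {"name": "step_arm", "arguments": {"increments": [0, 0, 0, 0.05, 0, 0, 0, 0, 0.05, 0, 0, 0, 0, 0.05, 0, 0, 0, 0, 0, 0]}}

```text
t: 24.37
position: [0.5754, -0.0731, 0.0678]
orientation: [0.001, 0.007, 1.0, -0.0]
force: [-0.4, -0.2, 2.9]
opening: 0.564
finger_force: 30.0
```

>>> {"name": "step_arm", "arguments": {"increments": [0, 0, -0.04, 0.04, 0, 0, 0, 0, 0.04, 0, 0, 0, 0, 0.04, 0, 0, 0, 0, 0, 0, 0, 0, 0, 0, 0]}}

```text
t: 24.78
position: [0.5734, -0.0742, 0.0634]
orientation: [-0.002, 0.007, 1.0, 0.0]
force: [-8.1, 1.7, 11.5]
opening: 0.566
finger_force: 30.0
```

```bash
cat > chk.py <<'E'
from h import *
import sys
np.set_printoptions(precision=4,suppress=True)
s=telemetry.state(); p=s['position']; print(s['t'],p,s['force'],s['opening'])
for n in ['side','scene']:
    d=cam(n); P=cloud(d); g=d['color'].max(2)
    print(n,plate(P,g,p[0]-.06,p[0]+.04,p[1]-.03,p[1]+.03,p[2]-.06,p[2]-.018))
    cv2.imwrite(f'pics/{n}_{sys.argv[1]}.png',d['color'])
E
python3 chk.py a
```

```text
24.7833 [ 0.5734 -0.0742  0.0634] [-8.1269  1.7431 11.5488] 0.5655601903042767
side (161, array([ 0.5719, -0.0627,  0.0271]), 'slopes', array([ 0.063, -0.047,  0.027]), 'x', array([0.5139, 0.6126]), 'z', array([0.0127, 0.034 ]))
scene (143, array([ 0.546 , -0.0632,  0.0247]), 'slopes', array([0.085, 0.057, 0.024]), 'x', array([0.5139, 0.6107]), 'z', array([0.0174, 0.0319]))
```

>>> {"name": "step_arm", "arguments": {"increments": [0, 0.1, 0, 0.02, 0, 0, 0.1, 0, 0.02, 0, 0, 0, 0, 0, 0]}}

```text
t: 25.13
position: [0.5676, -0.0747, 0.0616]
orientation: [0.001, 0.007, 1.0, -0.0]
force: [0.8, -0.3, 4.2]
opening: 0.564
finger_force: 30.0
```

>>> {"name": "step_arm", "arguments": {"increments": [0, 0.1, 0, 0.02, 0, 0, 0.1, 0, 0.03, 0, 0, 0, 0, 0, 0]}}

```text
t: 25.38
position: [0.5609, -0.0748, 0.0604]
orientation: [0.003, 0.007, 1.0, -0.0]
force: [2.6, -0.3, 6.4]
opening: 0.56
finger_force: 30.0
```

```bash
python3 chk.py b
python3 - <<'E'
import cv2
a=cv2.imread('pics/scene_b.png')[140:260,250:410]; b=cv2.imread('pics/side_b.png')[110:270,210:340]
a=cv2.resize(a,(400,300),interpolation=cv2.INTER_CUBIC); b=cv2.resize(b,(366,450),interpolation=cv2.INTER_CUBIC)
import numpy as np
c=np.zeros((450,780,3),np.uint8); c[:300,:400]=a; c[:,410:776]=b; cv2.imwrite('pics/b.png',c)
E
```

```text
25.3833 [ 0.5609 -0.0748  0.0604] [ 2.6451 -0.2572  6.379 ] 0.5596995766130662
side (159, array([ 0.5677, -0.0648,  0.0261]), 'slopes', array([0.078, 0.007, 0.026]), 'x', array([0.5021, 0.6003]), 'z', array([0.0138, 0.0321]))
scene (159, array([ 0.5315, -0.0666,  0.0253]), 'slopes', array([-0.058, -0.138,  0.026]), 'x', array([0.502 , 0.5955]), 'z', array([0.0173, 0.0318]))
```

View pics/b.png

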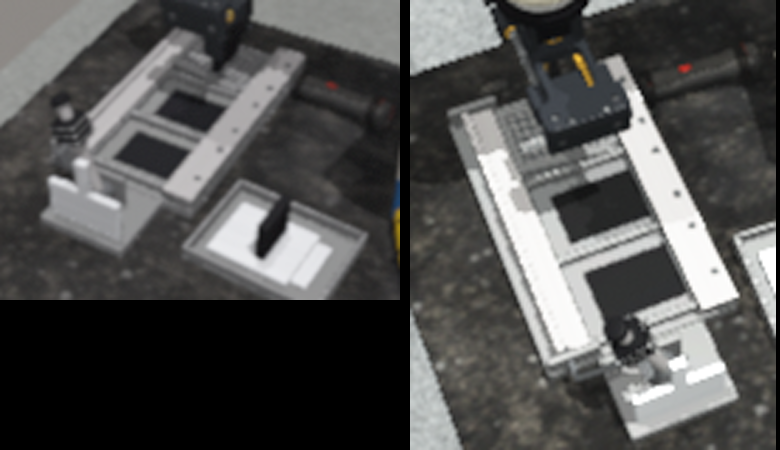

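>>> {"name": "step_arm", "arguments": {"increments": [0, 0.06, 0, 0, 0, 0, 0.06, 0, 0.02, 0, 0, 0, 0, 0, 0]}}

```text
t: 25.73
position: [0.5551, -0.0745, 0.0588]
orientation: [0.001, 0.007, 1.0, -0.0]
force: [2.6, 0.2, 6.1]
opening: 0.562
finger_force: 30.0
```

Run:
```python
from h import *
np.set_printoptions(precision=4,suppress=True)
print(telemetry.state()['position'])
for n in ['side','scene']:
    d=cam(n); P=cloud(d); x,y,z=np.moveaxis(P,2,0); g=d['color'].max(2)
    # profile of highest brightness surfaces along x in bay1, y -.11..-.045
    for a in np.arange(.50,.645,.008):
        k=(x>a)&(x<a+.008)&(y>-.108)&(y<-.045)&(z<.042)&(z>.005)&(g>75)
        if k.sum()>3: print(n,round(a+.004,3),k.sum(),np.percentile(z[k],[10,50,90]))
```

```text
[ 0.5551 -0.0745  0.0588]
side 0.504 6 [0.0287 0.0299 0.033 ]
side 0.52 8 [0.0131 0.016  0.0226]
side 0.528 6 [0.0197 0.0212 0.0229]
side 0.536 10 [0.0191 0.0203 0.0217]
side 0.544 7 [0.0196 0.0203 0.0216]
side 0.552 4 [0.022  0.023  0.0252]
side 0.576 40 [0.0207 0.0242 0.0265]
side 0.584 68 [0.0229 0.0252 0.0272]
side 0.592 72 [0.0225 0.0258 0.0292]
side 0.6 67 [0.0246 0.0281 0.0308]
side 0.608 83 [0.0121 0.025  0.0318]
side 0.616 59 [0.0194 0.0266 0.0291]
side 0.624 66 [0.0257 0.0278 0.0299]
side 0.632 70 [0.0256 0.0278 0.03  ]
side 0.64 82 [0.0145 0.0325 0.0356]
side 0.648 66 [0.0116 0.0142 0.0165]
scene 0.504 40 [0.0276 0.0298 0.031 ]
scene 0.512 38 [0.0287 0.0297 0.0315]
scene 0.52 15 [0.0209 0.0221 0.0299]
scene 0.528 33 [0.0189 0.0205 0.0222]
scene 0.536 44 [0.0178 0.0194 0.0222]
scene 0.544 35 [0.018 0.02  0.022]
scene 0.552 10 [0.0201 0.0211 0.0246]
scene 0.568 10 [0.0215 0.023  0.0254]
scene 0.576 20 [0.0211 0.0224 0.0258]
scene 0.584 19 [0.0203 0.0239 0.0261]
scene 0.592 27 [0.0227 0.0251 0.0273]
scene 0.6 41 [0.0236 0.028  0.0305]
scene 0.608 25 [0.015  0.0228 0.0276]
scene 0.616 42 [0.0219 0.0266 0.028 ]
scene 0.624 33 [0.0251 0.0271 0.0283]
scene 0.632 45 [0.0261 0.0287 0.0337]
scene 0.64 12 [0.0313 0.0322 0.0333]
```

>>> {"name": "step_arm", "arguments": {"increments": [0, -0.03, 0, 0.04, 0, 0, -0.03, 0, 0.04, 0, 0, -0.03, 0, 0.04, 0, 0, 0, 0, 0, 0]}}

```text
t: 26.17
position: [0.5592, -0.0745, 0.054]
orientation: [0.002, 0.007, 1.0, -0.0]
force: [3.8, -0.2, 6.1]
opening: 0.566
finger_force: 30.0
```

>>> {"name": "step_arm", "arguments": {"increments": [0, -0.02, 0, 0.03, 0, 0, 0, 0, 0.03, 0, 0, 0, 0, 0, 0]}}

```text
t: 26.42
position: [0.5597, -0.0745, 0.0535]
orientation: [0.001, 0.007, 1.0, -0.0]
force: [-3.4, 1.5, 19.3]
opening: 0.558
finger_force: 30.0
```

>>> {"name": "step_arm", "arguments": {"increments": [0.7, 0, 0, 0, 0, 0.7, 0, 0, 0, 0, 0.7, 0, 0, 0, 0, 0.7, 0, 0, 0, 0, 0.7, 0, 0, -0.3, 0, 0.7, 0, 0, -0.4, 0, 0.7, 0, 0, -0.4, 0, 0.7, 0, 0, -0.4, 0, 0.7, 0, 0, -0.4, 0, 0.7, 0, 0, -0.4, 0, 0.7, 0, 0, -0.4, 0, 0.7, 0, 0, 0, 0]}}

```text
t: 27.42
position: [0.5607, -0.0747, 0.1629]
orientation: [0.003, 0.007, 1.0, -0.001]
force: [0.1, -0.7, -0.1]
opening: 0.703
finger_force: 0.0
```

```bash
cat > seat.py <<'E'
from h import *
import sys
np.set_printoptions(precision=4,suppress=True)
yc=float(sys.argv[1]); print(telemetry.state()['position'])
for n in ['side','scene','wrist']:
    d=cam(n); P=cloud(d); x,y,z=np.moveaxis(P,2,0); g=d['color'].max(2)
    cv2.imwrite(f'pics/{n}_{sys.argv[2]}.png',d['color'])
    o=[]
    for a in np.arange(.50,.645,.012):
        k=(x>a)&(x<a+.012)&(y>yc-.03)&(y<yc+.03)&(z<.042)&(z>.008)&(g>75)
        if k.sum()>3: o.append((round(a+.006,3),round(float(np.percentile(z[k],80)),4)))
    print(n,o)
    print(blade(P,.52,.6,yc-.035,yc+.035,.05,.07))
    for nm,(x0,x1,y0,y1) in dict(f1=(.45,.57,.29,.41),f2=(.3,.47,.29,.43)).items(): print(nm,blade(P,x0,x1,y0,y1,.043,.06))
E
python3 seat.py -.075 c
```

```text
[ 0.5607 -0.0747  0.1629]
side [(np.float64(0.506), 0.0326), (np.float64(0.518), 0.0321), (np.float64(0.53), 0.0208), (np.float64(0.542), 0.0186), (np.float64(0.554), 0.0194), (np.float64(0.566), 0.0201), (np.float64(0.578), 0.0187), (np.float64(0.59), 0.0183), (np.float64(0.602), 0.0205), (np.float64(0.614), 0.027), (np.float64(0.626), 0.0295), (np.float64(0.638), 0.0338), (np.float64(0.65), 0.0153)]
(103, ((559.58984375, -73.8639907836914), (49.732421875, 11.980940818786621), 89.6900405883789), array([ 0.5604, -0.0719,  0.0628]))
f1 0
f2 (138, ((416.80462646484375, 349.7363586425781), (48.800010681152344, 12.547871589660645), 64.78156280517578), array([0.4182, 0.3518, 0.0509]))
scene [(np.float64(0.506), 0.0309), (np.float64(0.518), 0.0306), (np.float64(0.53), 0.0193), (np.float64(0.542), 0.0171), (np.float64(0.554), 0.0206), (np.float64(0.566), 0.0173), (np.float64(0.578), 0.0173), (np.float64(0.59), 0.0173), (np.float64(0.602), 0.0197), (np.float64(0.614), 0.0271), (np.float64(0.626), 0.028), (np.float64(0.638), 0.0334)]
(78, ((554.7583618164062, -72.58128356933594), (11.68938064
[... 209 characters left out ...]
0.412 , 0.3509, 0.0497]))
wrist [(np.float64(0.506), 0.0286), (np.float64(0.518), 0.0285), (np.float64(0.53), 0.0173), (np.float64(0.542), 0.0151), (np.float64(0.554), 0.0166), (np.float64(0.566), 0.0176), (np.float64(0.578), 0.0155), (np.float64(0.59), 0.0151), (np.float64(0.602), 0.0172), (np.float64(0.614), 0.025), (np.float64(0.626), 0.0255), (np.float64(0.638), 0.031), (np.float64(0.65), 0.0113)]
(1031, ((557.5806274414062, -74.2135238647461), (49.803714752197266, 11.998225212097168), 88.82455444335938), array([ 0.5565, -0.0743,  0.0604]))
f1 0
f2 (62, ((409.4356994628906, 329.7467346191406), (18.566102981567383, 10.458022117614746), 20.111896514892578), array([0.4084, 0.3289, 0.0465]))
```

>>> {"name": "step_arm", "arguments": {"increments": [0.75, 0.16, 0.3, 0, 0, 0.75, 0.16, 0.4, 0, 0, 0.75, 0.16, 0.45, 0, 0, 0.75, 0.16, 0.45, 0, 0, 0.75, 0.16, 0.46, 0, 0, 0.75, 0.16, 0.46, 0, 0, 0.75, 0.16, 0.46, 0, 0, 0.75, 0.16, 0.46, 0, 0, 0.75, 0.16, 0.46, 0, 0, 0.75, 0.16, 0.46, 0, 0, 0.75, 0.16, 0.46, 0, 0, 0.75, 0.16, 0.46, 0, 0]}}

```text
t: 28.57
position: [0.4823, 0.1391, 0.1571]
orientation: [-0.002, 0.007, 1.0, -0.0]
force: [0.5, -0.0, -0.0]
opening: 0.751
finger_force: 0.0
```

>>> {"name": "step_arm", "arguments": {"increments": [0.75, 0.16, 0.46, 0, 0, 0.75, 0.16, 0.46, 0, 0, 0.75, 0.16, 0.46, 0, 0, 0.75, 0.16, 0.46, 0, 0, 0.75, 0.16, 0.46, 0, 0, 0.75, 0.16, 0.46, 0, 0, 0.75, 0.16, 0.46, 0, 0, 0.75, 0.16, 0.46, 0, 0, 0.75, 0.16, 0.46, 0, 0, 0.75, 0.16, 0.46, 0, 0, 0.75, 0.16, 0.4, 0, 0, 0.75, 0.16, 0.3, 0, 0]}}

```text
t: 29.57
position: [0.4085, 0.3518, 0.1572]
orientation: [-0.001, 0.006, 1.0, -0.001]
force: [-0.8, -0.4, -0.1]
opening: 0.75
finger_force: 0.0
```

>>> {"name": "step_arm", "arguments": {"increments": [0.75, 0, 0, 0, 0.034, 0.75, 0, 0, 0, 0.034, 0.75, 0, 0, 0, 0.034, 0.75, 0, 0, 0, 0.0345, 0.75, 0, 0, 0, 0, 0.75, 0, 0, 0, 0]}}

```text
t: 30.07
position: [0.4096, 0.3506, 0.1578]
orientation: [-0.001, 0.218, 0.976, -0.001]
force: [0.2, -0.5, -0.1]
opening: 0.75
finger_force: 0.0
```

Run:
```python
from h import *
np.set_printoptions(precision=4,suppress=True)
d=cam('wrist'); P=cloud(d); s=d['s']; p=s['position']; A=axes(s); print(p,A[:2,:2]); 
b=blade(P,p[0]-.06,p[0]+.06,p[1]-.06,p[1]+.06,.043,.06); print(b)
c=np.array([*np.array(b[1][0])/1000,0]); print('shift tool units',(A.T@(c-np.r_[p[:2],0]))[:2]/.04)
```

```text
[0.4096 0.3506 0.1578] [[-0.9051  0.4251]
 [ 0.4251  0.9051]]
(894, ((414.7384033203125, 349.49017333984375), (49.45852279663086, 12.961223602294922), 64.88004302978516), array([0.4139, 0.3498, 0.0485]))
shift tool units [-0.1292  0.0295]
```

>>> {"name": "step_arm", "arguments": {"increments": [0.75, -0.129, 0.03, 0.4, 0, 0.75, 0, 0, 0.4, 0, 0.75, 0, 0, 0.4, 0, 0.75, 0, 0, 0.4, 0, 0.75, 0, 0, 0.4, 0, 0.75, 0, 0, 0.4, 0, 0.75, 0, 0, 0.3, 0, 0.75, 0, 0, 0.2, 0, 0.75, 0, 0, 0.02, 0, 0.75, 0, 0, 0, 0, 0.75, 0, 0, 0, 0]}}

```text
t: 31.03
position: [0.4163, 0.3502, 0.0426]
orientation: [0.0, 0.219, 0.976, 0.0]
force: [0.4, -0.5, 0.8]
opening: 0.749
finger_force: 0.0
```

>>> {"name": "step_arm", "arguments": {"increments": [0, 0, 0, 0, 0, 0, 0, 0, 0, 0, 0, 0, 0, 0, 0, 0, 0, 0, 0, 0, 0, 0, 0, 0, 0, 0, 0, 0, 0, 0]}}

```text
t: 31.53
position: [0.4162, 0.3501, 0.0428]
orientation: [0.0, 0.219, 0.976, 0.0]
force: [-0.8, -0.1, 5.2]
opening: 0.564
finger_force: 30.0
```

>>> {"name": "step_arm", "arguments": {"increments": [0, 0, 0, -0.2, 0, 0, 0, 0, -0.3, 0, 0, 0, 0, -0.4, 0, 0, 0, 0, -0.4, 0, 0, 0, 0, -0.4, 0, 0, 0, 0, -0.4, 0, 0, 0, 0, -0.4, 0, 0, 0, 0, -0.5, 0, 0, 0, 0, -0.5, -0.034, 0, 0, 0, -0.5, -0.034, 0, 0, 0, 0, -0.034, 0, 0, 0, 0, -0.033]}}

```text
t: 32.53
position: [0.4167, 0.3505, 0.2049]
orientation: [0.002, 0.006, 1.0, 0.001]
force: [-0.7, 0.3, -1.3]
opening: 0.564
finger_force: 30.0
```

>>> {"name": "step_arm", "arguments": {"increments": [0, -0.172, -0.355, 0, 0, 0, -0.172, -0.355, 0, 0, 0, -0.172, -0.355, 0, 0, 0, -0.172, -0.355, 0, 0, 0, -0.172, -0.355, 0, 0, 0, -0.172, -0.355, 0, 0, 0, -0.172, -0.355, 0, 0, 0, -0.172, -0.355, 0, 0, 0, -0.172, -0.355, 0, 0, 0, -0.172, -0.355, 0, 0, 0, -0.172, -0.355, 0, 0, 0, -0.172, -0.355, 0, 0]}}

```text
t: 33.53
position: [0.4952, 0.1772, 0.2026]
orientation: [0.0, 0.009, 1.0, 0.0]
force: [-0.5, 0.0, -0.7]
opening: 0.561
finger_force: 30.0
```

>>> {"name": "step_arm", "arguments": {"increments": [0, -0.172, -0.355, 0, 0, 0, -0.172, -0.355, 0, 0, 0, -0.172, -0.355, 0, 0, 0, -0.172, -0.355, 0, 0, 0, -0.172, -0.355, 0, 0, 0, -0.172, -0.355, 0, 0, 0, -0.172, -0.355, 0, 0, 0, -0.172, -0.355, 0, 0, 0, -0.172, -0.355, 0, 0, 0, -0.172, -0.355, 0, 0, 0, -0.172, -0.355, 0, 0, 0, -0.172, -0.355, 0, 0]}}

```text
t: 34.53
position: [0.5748, 0.0053, 0.2025]
orientation: [0.0, 0.009, 1.0, 0.0]
force: [-0.2, -0.6, -0.8]
opening: 0.564
finger_force: 30.0
```

>>> {"name": "step_arm", "arguments": {"increments": [0, 0, 0, 0, 0, 0, 0, 0, 0, 0, 0, 0, 0, 0, 0]}}

```text
t: 34.78
position: [0.5743, 0.0063, 0.202]
orientation: [-0.0, 0.009, 1.0, 0.0]
force: [-0.2, -0.0, -1.0]
opening: 0.564
finger_force: 30.0
```

Run:
```python
from h import *
np.set_printoptions(precision=4,suppress=True)
s=telemetry.state(); print(s['t'],s['position'],s['opening'],s['finger_force'],axes(s)[:2,:2])
p=s['position']
for n in ['side','scene']:
    d=cam(n); P=cloud(d); g=d['color'].max(2)
    print(n,plate(P,g,p[0]-.07,p[0]+.07,p[1]-.05,p[1]+.05,p[2]-.07,p[2]-.02))
```

```text
34.7833 [0.5743 0.0063 0.202 ] 0.5640771334555438 29.99971568584442 [[-0.9998  0.0186]
 [ 0.0186  0.9998]]
side (408, array([0.5953, 0.016 , 0.1653]), 'slopes', array([0.013, 0.02 , 0.165]), 'x', array([0.5304, 0.6239]), 'z', array([0.1612, 0.1694]))
scene (220, array([0.5517, 0.0151, 0.1641]), 'slopes', array([0.   , 0.013, 0.164]), 'x', array([0.5211, 0.6187]), 'z', array([0.161 , 0.1671]))
```

>>> {"name": "step_arm", "arguments": {"increments": [0, 0, 0.015, 0.4, 0, 0, 0, 0, 0.4, 0, 0, 0, 0, 0.4, 0, 0, 0, 0, 0.4, 0, 0, 0, 0, 0.4, 0, 0, 0, 0, 0.4, 0, 0, 0, 0, 0.4, 0, 0, 0, 0, 0.3, 0, 0, 0, 0, 0.1, 0, 0, 0, 0, 0, 0, 0, 0, 0, 0, 0]}}

```text
t: 35.8
position: [0.5749, 0.0069, 0.0743]
orientation: [0.0, 0.009, 1.0, 0.0]
force: [0.1, 0.2, -1.3]
opening: 0.565
finger_force: 30.0
```

>>> {"name": "step_arm", "arguments": {"increments": [0, 0, 0, 0.05, 0, 0, 0, 0, 0.05, 0, 0, 0, 0, 0.05, 0, 0, 0, 0, 0, 0]}}

```text
t: 36.13
position: [0.5752, 0.0066, 0.0684]
orientation: [0.001, 0.009, 1.0, 0.0]
force: [0.6, -0.1, 1.2]
opening: 0.56
finger_force: 30.0
```

>>> {"name": "step_arm", "arguments": {"increments": [0, 0, 0, 0.04, 0, 0, 0, 0, 0.04, 0, 0, 0, 0, 0.04, 0, 0, 0, 0, 0, 0, 0, 0, 0, 0, 0]}}

```text
t: 36.55
position: [0.5732, 0.0066, 0.0642]
orientation: [-0.002, 0.009, 1.0, 0.0]
force: [-7.0, -0.3, 10.3]
opening: 0.562
finger_force: 30.0
```

Same as before; slide in.

>>> {"name": "step_arm", "arguments": {"increments": [0, 0.1, 0, 0.03, 0, 0, 0.1, 0, 0.03, 0, 0, 0, 0, 0, 0]}}

```text
t: 36.8
position: [0.5673, 0.0067, 0.0615]
orientation: [0.001, 0.009, 1.0, -0.0]
force: [1.7, -0.8, 3.9]
opening: 0.563
finger_force: 30.0
```

>>> {"name": "step_arm", "arguments": {"increments": [0, 0.1, 0, 0.02, 0, 0, 0.1, 0, 0.03, 0, 0, 0, 0, 0, 0]}}

```text
t: 37.05
position: [0.5609, 0.0068, 0.0605]
orientation: [0.003, 0.009, 1.0, -0.0]
force: [1.1, 0.1, -1.4]
opening: 0.56
finger_force: 30.0
```

>>> {"name": "step_arm", "arguments": {"increments": [0, 0.06, 0, 0, 0, 0, 0.06, 0, 0.02, 0, 0, 0, 0, 0, 0]}}

```text
t: 37.3
position: [0.5557, 0.0069, 0.0594]
orientation: [0.002, 0.009, 1.0, -0.0]
force: [3.8, 0.3, 5.7]
opening: 0.563
finger_force: 30.0
```

Run:
```python
from h import *
np.set_printoptions(precision=4,suppress=True)
print(telemetry.state()['position'])
d=cam('side'); P=cloud(d); x,y,z=np.moveaxis(P,2,0); g=d['color'].max(2)
for a in np.arange(.50,.645,.008):
    k=(x>a)&(x<a+.008)&(y>-.023)&(y<.037)&(z<.042)&(z>.005)&(g>75)
    if k.sum()>3: print(round(a+.004,3),k.sum(),np.percentile(z[k],[10,50,90]))
```

```text
[0.5557 0.0069 0.0594]
0.576 25 [0.0222 0.024  0.0255]
0.584 72 [0.0212 0.0244 0.0269]
0.592 78 [0.0223 0.0256 0.0284]
0.6 71 [0.0236 0.027  0.0304]
0.608 87 [0.013  0.0272 0.0313]
0.616 66 [0.0139 0.0252 0.0285]
0.624 71 [0.0251 0.028  0.0301]
0.632 73 [0.0255 0.0273 0.0296]
0.64 79 [0.0262 0.0328 0.0354]
0.648 77 [0.0117 0.0138 0.0167]
```

>>> {"name": "step_arm", "arguments": {"increments": [0, -0.03, 0, 0.04, 0, 0, -0.03, 0, 0.04, 0, 0, -0.03, 0, 0.04, 0, 0, 0, 0, 0, 0]}}

```text
t: 37.68
position: [0.5598, 0.0069, 0.0545]
orientation: [0.002, 0.009, 1.0, -0.0]
force: [5.0, -0.1, 6.4]
opening: 0.562
finger_force: 30.0
```

>>> {"name": "step_arm", "arguments": {"increments": [0, -0.02, 0, 0.03, 0, 0, 0, 0, 0.03, 0, 0, 0, 0, 0, 0]}}

```text
t: 37.93
position: [0.5602, 0.0069, 0.054]
orientation: [0.002, 0.009, 1.0, -0.0]
force: [-2.1, -0.1, 20.2]
opening: 0.563
finger_force: 30.0
```

>>> {"name": "step_arm", "arguments": {"increments": [0.7, 0, 0, 0, 0, 0.7, 0, 0, 0, 0, 0.7, 0, 0, 0, 0, 0.7, 0, 0, 0, 0, 0.7, 0, 0, -0.3, 0, 0.7, 0, 0, -0.4, 0, 0.7, 0, 0, -0.4, 0, 0.7, 0, 0, -0.4, 0, 0.7, 0, 0, -0.4, 0, 0.7, 0, 0, -0.4, 0, 0.7, 0, 0, -0.5, 0, 0.7, 0, 0, 0, 0]}}

```text
t: 38.93
position: [0.5608, 0.0069, 0.1674]
orientation: [0.003, 0.009, 1.0, -0.0]
force: [0.7, -0.0, 0.2]
opening: 0.696
finger_force: 0.0
```

```bash
python3 seat.py .007 d
python3 - <<'E'
from h import *
np.set_printoptions(precision=4,suppress=True)
d=cam('wrist'); P=cloud(d); x,y,z=np.moveaxis(P,2,0)
print('b1',blade(P,.52,.6,-.11,-.04,.05,.07))
for a in np.arange(.08,.145,.01):
    k=(x>.5)&(x<.68)&(y>.155)&(y<.194)&(z>a)&(z<a+.01)
    if k.sum()>3: print('lev',round(a,3),k.sum(),np.percentile(P[k],2,axis=0)[:2],np.percentile(P[k],98,axis=0)[:2])
E
```

```text
[0.5608 0.0069 0.1674]
side [(np.float64(0.506), 0.0324), (np.float64(0.518), 0.0317), (np.float64(0.53), 0.0203), (np.float64(0.542), 0.0189), (np.float64(0.554), 0.0182), (np.float64(0.566), 0.0191), (np.float64(0.578), 0.0187), (np.float64(0.59), 0.019), (np.float64(0.602), 0.0199), (np.float64(0.614), 0.0268), (np.float64(0.626), 0.0295), (np.float64(0.638), 0.034), (np.float64(0.65), 0.0153)]
(103, ((560.1544799804688, 10.048486709594727), (46.65397262573242, 12.573670387268066), 88.7127456665039), array([0.5609, 0.0115, 0.0623]))
f1 0
f2 0
scene [(np.float64(0.506), 0.0304), (np.float64(0.518), 0.0306), (np.float64(0.53), 0.0188), (np.float64(0.542), 0.0173), (np.float64(0.554), 0.0192), (np.float64(0.566), 0.0181), (np.float64(0.578), 0.0172), (np.float64(0.59), 0.0172), (np.float64(0.602), 0.0198), (np.float64(0.614), 0.0264), (np.float64(0.626), 0.0277), (np.float64(0.638), 0.0326)]
(92, ((555.7642211914062, 5.873376846313477), (50.93651580810547, 13.0192289352417), 87.28314971923828), array([0.5534, 0.0125, 0.061 ]))
f1 0
f2 0
wrist [(np.float64(0.506), 0.0286), (np.float64(0.518), 0.0285), (np.float64(0.53), 0.0172), (np.float64(0.542), 0.0148), (np.float64(0.554), 0.0164), (np.float64(0.566), 0.0175), (np.float64(0.578), 0.0153), (np.float64(0.59), 0.0149), (np.float64(0.602), 0.0171), (np.float64(0.614), 0.0248), (np.float64(0.626), 0.0255), (np.float64(0.638), 0.0309), (np.float64(0.65), 0.0113)]
(955, ((558.1917724609375, 7.03797721862793), (49.062957763671875, 11.363672256469727), 89.08788299560547), array([0.5571, 0.0071, 0.0605]))
f1 0
f2 0
b1 (912, ((558.6154174804688, -73.63629150390625), (48.87614440917969, 13.22374153137207), 89.45484924316406), array([ 0.5571, -0.0716,  0.0603]))
lev 0.08 35 [0.5813 0.1719] [0.5847 0.1806]
lev 0.09 60 [0.5792 0.1716] [0.5812 0.1918]
lev 0.1 112 [0.5803 0.1751] [0.5847 0.1901]
lev 0.11 13 [0.584  0.1796] [0.5859 0.1856]
```

View pics/wrist_d.png

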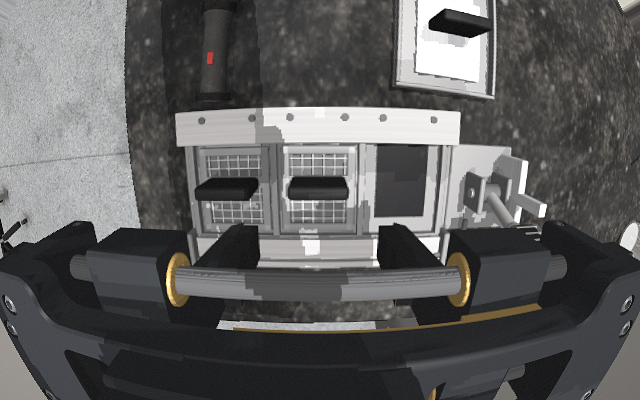

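>>> {"name": "step_arm", "arguments": {"increments": [0.5, 0, 0, -0.4, 0, 0.5, 0, 0, -0.4, 0, 0.5, -0.084, 0.431, 0, 0, 0.5, -0.084, 0.431, 0, 0, 0.5, -0.084, 0.431, 0, 0, 0.5, -0.084, 0.431, 0, 0, 0.5, -0.084, 0.431, 0, 0, 0.5, -0.084, 0.431, 0, 0, 0.5, -0.084, 0.431, 0, 0, 0.5, -0.084, 0.431, 0, 0, 0.5, -0.084, 0.431, 0, 0, 0.5, -0.084, 0.431, 0, 0]}}

```text
t: 40.13
position: [0.5939, 0.1793, 0.1924]
orientation: [-0.002, 0.009, 1.0, -0.0]
force: [0.6, 0.1, -0.1]
opening: 0.498
finger_force: 0.0
```

>>> {"name": "step_arm", "arguments": {"increments": [0.5, 0, 0, 0, 0, 0.5, 0, 0, 0, 0, 0.5, 0, 0, 0, 0]}}

```text
t: 40.38
position: [0.5941, 0.1781, 0.1932]
orientation: [-0.001, 0.009, 1.0, -0.001]
force: [0.5, -0.1, 0.5]
opening: 0.503
finger_force: 0.0
```

Run:
```python
from h import *
np.set_printoptions(precision=4,suppress=True)
d=cam('wrist'); P=cloud(d); x,y,z=np.moveaxis(P,2,0); s=d['s']; print(s['position'],s['q'][5],axes(s)[:2,:2])
for a in np.arange(.06,.145,.01):
    k=(x>.5)&(x<.68)&(y>.155)&(y<.194)&(z>a)&(z<a+.01)
    if k.sum()>3: print('lev',round(a,3),k.sum(),np.percentile(P[k],2,axis=0)[:2],np.percentile(P[k],98,axis=0)[:2])
```

```text
[0.5941 0.1781 0.1932] -1.301385701724256 [[-0.9998  0.0179]
 [ 0.0179  0.9998]]
lev 0.06 89 [0.5754 0.1722] [0.5826 0.1844]
lev 0.07 75 [0.5789 0.1727] [0.5837 0.1838]
lev 0.08 6 [0.5815 0.1759] [0.5822 0.1799]
lev 0.09 118 [0.5796 0.1645] [0.5926 0.1939]
lev 0.1 354 [0.5809 0.164 ] [0.6111 0.1924]
lev 0.11 995 [0.5846 0.1648] [0.6073 0.1914]
lev 0.12 85 [0.5969 0.1728] [0.6017 0.1838]
lev 0.13 526 [0.5981 0.1698] [0.6147 0.1862]
```

>>> {"name": "step_arm", "arguments": {"increments": [0.5, -0.08, 0, 0.3, 0, 0.5, 0, 0, 0.4, 0, 0.5, 0, 0, 0.4, 0, 0.5, 0, 0, 0.4, 0, 0.5, 0, 0, 0.35, 0, 0.5, 0, 0, 0.25, 0, 0.5, 0, 0, 0, 0, 0.5, 0, 0, 0, 0]}}

```text
t: 41.1
position: [0.5977, 0.1782, 0.1098]
orientation: [-0.001, 0.009, 1.0, -0.0]
force: [-0.6, 0.2, 0.4]
opening: 0.501
finger_force: 0.0
```

>>> {"name": "step_arm", "arguments": {"increments": [0, 0, 0, 0, 0, 0, 0, 0, 0, 0, 0, 0, 0, 0, 0, 0, 0, 0, 0, 0, 0, 0, 0, 0, 0, 0, 0, 0, 0, 0]}}

```text
t: 41.6
position: [0.5992, 0.1782, 0.112]
orientation: [0.001, 0.009, 1.0, -0.0]
force: [0.8, -4.8, 5.5]
opening: 0.314
finger_force: 30.0
```

>>> {"name": "step_arm", "arguments": {"increments": [0, -0.03, 0, -0.08, 0, 0, -0.03, 0, -0.08, 0, 0, -0.03, 0, -0.08, 0, 0, -0.03, 0, -0.08, 0, 0, 0, 0, 0, 0]}}

```text
t: 42.02
position: [0.6023, 0.1782, 0.1229]
orientation: [-0.001, 0.009, 1.0, -0.0]
force: [0.1, -3.5, -7.6]
opening: 0.314
finger_force: 30.0
```

>>> {"name": "step_arm", "arguments": {"increments": [0, 0.163, 0, -0.053, 0, 0, 0.163, 0, -0.04, 0, 0, 0.163, 0, -0.028, 0, 0, 0.163, 0, -0.018, 0, 0, 0.163, 0, -0.005, 0, 0, 0.163, 0, 0.005, 0, 0, 0.163, 0, 0.018, 0, 0, 0.163, 0, 0.028, 0]}}

```text
t: 42.68
position: [0.5525, 0.179, 0.1279]
orientation: [0.002, 0.009, 1.0, -0.0]
force: [5.7, -5.2, -5.7]
opening: 0.312
finger_force: 30.0
```

>>> {"name": "step_arm", "arguments": {"increments": [0, 0.163, 0, 0.04, 0, 0, 0.163, 0, 0.053, 0, 0, 0.08, 0, 0.03, 0, 0, 0.06, 0, 0.02, 0, 0, 0, 0, 0, 0]}}

```text
t: 43.1
position: [0.5351, 0.1793, 0.1231]
orientation: [0.004, 0.009, 1.0, -0.0]
force: [6.8, -7.3, -3.4]
opening: 0.313
finger_force: 30.0
```

>>> {"name": "step_arm", "arguments": {"increments": [0, 0.06, 0, 0.02, 0, 0, 0.04, 0, 0.01, 0, 0, 0, 0, 0, 0]}}

```text
t: 43.35
position: [0.5345, 0.1794, 0.1238]
orientation: [0.007, 0.009, 1.0, -0.0]
force: [12.8, -8.7, -1.9]
opening: 0.314
finger_force: 30.0
```

>>> {"name": "step_arm", "arguments": {"increments": [0, -0.03, 0, 0.08, 0, 0, -0.03, 0, 0.08, 0, 0, -0.03, 0, 0.08, 0, 0, -0.03, 0, 0.06, 0, 0, 0, 0, 0, 0]}}

```text
t: 43.77
position: [0.5383, 0.1794, 0.1139]
orientation: [0.005, 0.009, 1.0, -0.0]
force: [1.4, -10.2, 14.3]
opening: 0.306
finger_force: 30.0
```

At the end stop; open, rise clear and check.

>>> {"name": "step_arm", "arguments": {"increments": [0.5, 0, 0, 0, 0, 0.5, 0, 0, 0, 0, 0.5, 0, 0, 0, 0, 0.5, 0, 0, 0, 0, 0.5, 0, 0, -0.4, 0, 0.5, 0, 0, -0.5, 0, 0.5, 0, 0, -0.5, 0, 0.5, 0, 0, -0.5, 0, 0.5, 0, 0, -0.5, 0, 0.5, 0, 0, -0.4, 0, 0.5, 0, 0, 0, 0, 0.5, 0, 0, 0, 0]}}

```text
t: 44.77
position: [0.5332, 0.1804, 0.2208]
orientation: [0.001, 0.009, 1.0, 0.0]
force: [0.1, -0.1, -0.3]
opening: 0.496
finger_force: 0.0
```

Run:
```python
from h import *
np.set_printoptions(precision=4,suppress=True)
d=cam('wrist'); P=cloud(d); x,y,z=np.moveaxis(P,2,0); s=d['s']; print(s['t'],s['position'])
cv2.imwrite('pics/we.png',d['color'])
for a in np.arange(.06,.145,.01):
    k=(x>.5)&(x<.68)&(y>.155)&(y<.194)&(z>a)&(z<a+.01)
    if k.sum()>3: print('lev',round(a,3),k.sum(),np.percentile(P[k],2,axis=0)[:2],np.percentile(P[k],98,axis=0)[:2])
e=cam('side'); P=cloud(e); x,y,z=np.moveaxis(P,2,0); g=e['color'].max(2)
cv2.imwrite('pics/sidee.png',cv2.resize(e['color'][100:290,200:440],None,fx=3.1,fy=3.1,interpolation=cv2.INTER_CUBIC))
for yy in (-.1,-.075,-.05,-.02,.007,.04,.07,.1):
    for nm,PP in (('side',P),('wrist',cloud(d))):
        x,y,z=np.moveaxis(PP,2,0); k=(abs(y-yy)<.01)&(z>.0225)&(z<.031)&(x>.585)&(x<.67)
        if k.sum()>5: print(nm,yy,np.percentile(x[k],[3,97]))
x,y,z=np.moveaxis(P,2,0)
k=(z>.015)&(z<.035)&(x>.36)&(x<.47)&(y>-.16)&(y<-.05)&(g<90); print('torch',k.sum(),np.median(P[k],axis=0))
w=__import__('pickle').load(open('side0.pkl','rb')); Q=cloud(w); x,y,z=np.moveaxis(Q,2,0); k=(z>.015)&(z<.035)&(x>.36)&(x<.47)&(y>-.16)&(y<-.05)&(w['color'].max(2)<90); print('torch0',k.sum(),np.median(Q[k],axis=0))
```

```text
44.7667 [0.5332 0.1804 0.2208]
lev 0.1 188 [0.5268 0.1647] [0.5408 0.1931]
lev 0.11 515 [0.5297 0.1646] [0.5537 0.1929]
lev 0.12 8 [0.5239 0.1711] [0.5302 0.186 ]
lev 0.13 458 [0.5244 0.1708] [0.5397 0.1873]
side -0.1 [0.5984 0.6257]
wrist -0.1 [0.5985 0.6229]
side -0.075 [0.5998 0.6267]
wrist -0.075 [0.5982 0.619 ]
side -0.05 [0.5983 0.6269]
wrist -0.05 [0.5981 0.6056]
side -0.02 [0.6004 0.6269]
wrist -0.02 [0.5986 0.6023]
side 0.007 [0.6011 0.6278]
wrist 0.007 [0.5995 0.6022]
side 0.04 [0.5887 0.6279]
wrist 0.04 [0.5996 0.6027]
side 0.07 [0.6023 0.6287]
wrist 0.07 [0.6    0.6238]
side 0.1 [0.6027 0.6296]
torch 0 [nan nan nan]
torch0 358 [ 0.4167 -0.081   0.0271]
  return _methods._mean(a, axis=axis, dtype=dtype,
  ret = um.true_divide(
```

View pics/sidee.png

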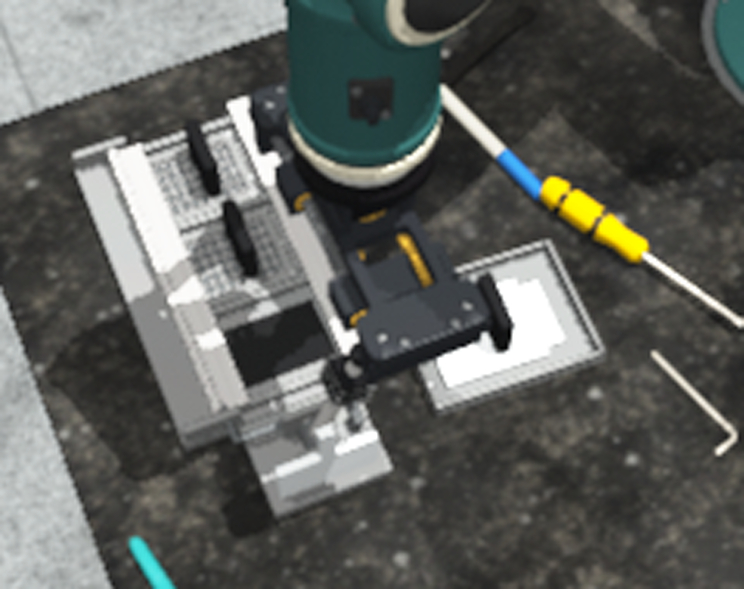

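```bash
python3 -c "
from bench import workorder
print(workorder.finish_job())"
```

```text
the job is handed in; nothing more can be done
None
```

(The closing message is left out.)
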